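# Put the cement brushes away and nest the graded cups

### The job

The gluing is done, so clear up the cement cups: pull every brush out of the cups and stand it, bristles down, in a cell of its own in the grey brush box. Then nest all the smaller cups that are there inside the largest one in order of size, each upright and right down on the bottom of the next larger cup. Leave the tin, the bobbin, the heel blank and the other things on the table where they are.

Things in the scene. Friction and masses are not known exactly. Their poses are not given: they have to be found in the camera images.
- cup_1_mid (a point): the largest of the graded plain-steel cement cups, round, 110 mm across the rim, 62 mm high, wall 2.5 mm, sides tapering to 98 mm at the foot, bottom 9 mm thick; this point is on its axis half-way up (31 mm above its underside), z up, and the handle points to its -x; it stays on the bench and receives the others
- cup_2_mid (a point): the second largest of the graded plain-steel cement cups, round, 94 mm across the rim, 59.5 mm high, wall 2.5 mm, sides tapering to 82 mm at the foot, bottom 9 mm thick; this point is on its axis half-way up (29.75 mm above its underside), z up, and the handle points to its -x
- cup_2_handle (a point): middle of the level grip of that cup's fixed steel handle: a flat bar 50 mm long (along x, away from the cup), 12 mm wide, 5 mm thick, its centre 84 mm out from the cup's axis and 14.5 mm above the rim, so it clears the rims of the other cups; pinch it across its width from above
- cup_3_mid (a point): the third of the graded plain-steel cement cups, round, 78 mm across the rim, 57 mm high, wall 2.5 mm, sides tapering to 66 mm at the foot, bottom 9 mm thick; this point is on its axis half-way up (28.5 mm above its underside), z up, and the handle points to its -x; may be absent (None)
- cup_3_handle (a point): middle of the level grip of that cup's fixed steel handle: a flat bar 50 mm long (along x, away from the cup), 12 mm wide, 5 mm thick, its centre 76 mm out from the cup's axis and 14.5 mm above the rim, so it clears the rims of the other cups; pinch it across its width from above; None if the cup is absent
- cup_4_mid (a point): the fourth of the graded plain-steel cement cups, round, 62 mm across the rim, 54.5 mm high, wall 2.5 mm, sides tapering to 50 mm at the foot, bottom 9 mm thick; this point is on its axis half-way up (27.25 mm above its underside), z up, and the handle points to its -x; may be absent (None)
- cup_4_handle (a point): middle of the level grip of that cup's fixed steel handle: a flat bar 50 mm long (along x, away from the cup), 12 mm wide, 5 mm thick, its centre 68 mm out from the cup's axis and 14.5 mm above the rim, so it clears the rims of the other cups; pinch it across its width from above; None if the cup is absent
- cup_5_mid (a point): the smallest of the graded plain-steel cement cups, round, 46 mm across the rim, 52 mm high, wall 2.5 mm, sides tapering to 34 mm at the foot, bottom 9 mm thick; this point is on its axis half-way up (26 mm above its underside), z up, and the handle points to its -x; may be absent (None)
- cup_5_handle (a point): middle of the level grip of that cup's fixed steel handle: a flat bar 50 mm long (along x, away from the cup), 12 mm wide, 5 mm thick, its centre 60 mm out from the cup's axis and 14.5 mm above the rim, so it clears the rims of the other cups; pinch it across its width from above; None if the cup is absent
- cup_1_handle (a point): the like point of the largest cup's handle (92 mm from its axis). In a full nest each cup stands on the bottom of the next larger one, with about 5 mm play all round, its rim 6.5 mm above that cup's rim; handles pass over the rims and want to point in clearly different directions, or the fingers meet the handle below
- brush_1_mid (a point): round cement brush, 150 mm long, standing on its flat grey bristle end; head 32 mm across, 44 mm tall, wooden handle 15 mm thick above it; this point is on its axis half-way up (75 mm above the bristle end), z to the handle end; starts in the largest cup, beside another (two brushes in one cup stand 50 mm apart); may be absent (None)
- brush_2_mid (a point): round cement brush, 150 mm long, standing on its flat grey bristle end; head 32 mm across, 44 mm tall, wooden handle 15 mm thick above it; this point is on its axis half-way up (75 mm above the bristle end), z to the handle end; starts in the largest cup, beside another (two brushes in one cup stand 50 mm apart); may be absent (None)
- brush_3_mid (a point): round cement brush, 150 mm long, standing on its flat grey bristle end; head 32 mm across, 44 mm tall, wooden handle 15 mm thick above it; this point is on its axis half-way up (75 mm above the bristle end), z to the handle end; starts in the second largest cup (two brushes in one cup stand 50 mm apart); may be absent (None)
- brush_box_floor (a point): grey sheet-metal brush box screwed to the bench, 54 x 156 x 60 mm, open on top, with three square cells 48 to 49 mm wide in a row along its y (cell centres at y = -51, 0 and +51 mm); this point is the middle of its inner floor, 3 mm above the bench, x across, y along the row, z up
- glue_tin: small cement tin, 74 mm across, 72 mm high, a bystander; origin at the middle of its underside
- thread_1: bobbin of black thread standing up, 38 mm across, 50 mm high, a bystander; origin at the middle of its underside
- heel_block_1: black rubber heel blank lying flat, 64 x 60 x 18 mm, a bystander; origin at the middle of its underside

How it is judged:
By the outcome, as a careful person would: the job done as asked, in the order asked, and still so for the second after the job is handed in, with the robot touching nothing.
Of cup_3, cup_4, cup_5 only 2 to 3 are there at a start; the rules pass over those that are not, and their reading is None.
Of brush_1, brush_2, brush_3 only 2 to 3 are there at a start; the rules pass over those that are not, and their reading is None.
At some moment in a run one of cup_3, cup_4, cup_5 may be knocked a few centimetres aside while the robot is not near it.
It also fails if it takes over 210 s, if anything falls off the work surface, if the arm or the gripper's body presses on something with over 40 N, if the wrist force passes 120 N, or if a joint passes its speed limit or range.

### The arm

A 6-joint arm with a two-finger parallel gripper is mounted at the origin on a cart in front of the work surface, level with it; the furniture and walls round the work are solid. World frame = base frame: x ahead of the robot, y to its left, z up, the work surface at z = 0. Lengths are in m, angles in rad, forces in N, time in s.
With the tool pointing down it reaches from about 0.4 to 0.825 m from the base axis. Payload 7 kg.
Tool frame: the origin (TCP) lies midway between the tips of the shut fingers; the grasp point (between the pads) lies hold_point_z behind it (hold_point_z is the distance from the TCP to the grasp point, in m); z points along the fingers, y is the line along which they close (so a half turn about z gives the same grasp; the last joint's range is limited). The gripper opens to 88 mm and grips with 3 to 60 N. Pads are 19 mm wide; open, the fingers measure 130 mm over their backs; the gripper's body (78 mm by 193 mm) begins 47 mm behind the grasp point.
Start: joints at [-0.998, 0.359, 0.012, 0, -1.224, -0.288], TCP at [0.19, -0.648, 0.227] pointing down, gripper open.
Joint ranges: [-3.07, 3.07], [-1.43, 2.12], [-1.02, 1.25], [-3.03, 1.67], [-3.05, -0], [-3.03, 3.03]. Speed limits (rad/s): [2.39, 2.39, 3.01, 3.14, 3.14, 3.14].

### API

Orientations are given as [roll, pitch, yaw] about the fixed x, y, z axes, in that order (R = Rz(yaw) Ry(pitch) Rx(roll)).
In Python, from station import * gives the robot as it stands.
- The arm moves only by the tool apply_moves, never from a script. Its argument "steps" is a list of rows, each an object with "translation": the shift along the world's x, y, z scaled (see below), a list of three; "rotation": the turn, a rotation vector about the world's x, y, z scaled (see below), a list of three. A call has exactly 10 rows; each row is the pose to reach, as a shift and turn from the pose commanded when the call began; what a row does not reach only later rows make up. The controller multiplies each number of a shift by 250 mm and each number of a turn by 30 degrees. A row lasts 1/12 s, in which the tool goes at most 41.7 mm and 7.16 degrees, less where a joint would pass 70% of its speed; a pose out of reach is approached as far as the arm can. A call with a number of a shift or a turn outside -1 to 1 is refused whole. A call with a gripper value outside its range is refused whole. "jaw" is the closure, from -1 (fully open) to 1 (shut), so that 0 is half open, set as the call begins (left out, the last holds). The fingers move at their own pace and stop on an object; "newtons" is the grip in N (left out, the last holds). Time passes only in rows, so rows that repeat a pose let the fingers close, or fill a call up. It gives the time, the measured TCP pose, the force, the opening and the grip force at its end, in the units of the state.
- get_state(): the state, without advancing time (a new reading comes with each control period).
- grab_frame(name): name is "scene" or "top"; returns the picture (384x512x3 uint8, blue, green, red); there is no depth.
- camera_model(name): a dict with "fx", "fy", "cx", "cy" (pixels), "k1" (the pictures are not rectified: a ray, as slopes to the right and down, at radius r is drawn at 1 + k1 r^2 times it, then the intrinsics apply), "xyz" and "rotation" of the camera in the world. Camera axes: x right, y down, z forward; pixel columns grow to the right and rows downward; lengths in m; the calibration is good to about 2 mm. A picture is of the moment at which its call begins. camera_model takes no time and is no camera call.
- job_done(): hands the job in; it is judged then, once.
The state is a dict: "t": time; "q": joint angles; "qd": joint speeds; "joint_efforts": joint torques, N m; "eef_pos": TCP position; "ee_rot": TCP orientation; "force": force on the tool from outside, world axes, zero at the start; "moment": the same for the moment, N m; "width": finger opening in m; "gripper_force": force on a finger pad.
Only numpy, scipy, OpenCV 4.12 (cv2) and the standard library are available. Lean on these libraries where they do the work, as an engineer would, in place of code of your own. Each camera call takes 0.05 s, during which the arm holds its last target. There are 200 camera calls.

## Working session

There is one attempt and no reset: what is moved stays moved. The work goes in short steps, Python scripts to look and compute and a tool call to move; the robot and the scene stay as the last step left them, time stands still between calls to the robot, and variables do not carry over. Pictures are saved under pics/ and viewed, at most 16 in all, crops included, and the job is handed in when it is done.

Besides the shell and the picture viewer there is one more tool, called after ">>>" as name(argument=value, ...), one argument or row to a line, values as JSON. apply_moves: Moves the arm, as the interface text tells. Shifts and turns lie within -1 to 1; 1 stands for 250 mm of shift or 30 degrees of turn. Its arguments: {"type":"object","properties":{"steps":{"type":"array"},"jaw":{"type":"number"},"newtons":{"type":"number"}},"required":["steps"]}

```bash
ls; mkdir -p pics; python3 - <<'E'
from station import *
import cv2
for n in("scene","top"):
    f=grab_frame(n); cv2.imwrite(f"pics/{n}0.png",cv2.resize(f,None,fx=1.5,fy=1.5)); cv2.imwrite(f"{n}0_raw.png",f); print(n,camera_model(n))
print(get_state())
E
```

```text
pics
scene {'fx': 363.96459229067483, 'fy': 363.96459229067483, 'cx': 254.33039074246616, 'cy': 196.7176213260601, 'k1': 0.02267992784580106, 'xyz': array([0.10636729, 0.53020045, 0.81894163]), 'rotation': array([-2.37722708e+00,  1.23862960e-04, -2.41277251e+00])}
top {'fx': 384.1567299285184, 'fy': 384.1567299285184, 'cx': 255.01541600177853, 'cy': 192.25687736417657, 'k1': -0.014737135511119881, 'xyz': array([ 0.38348695, -0.01610025,  1.1294303 ]), 'rotation': array([-2.9790751 ,  0.03462672, -1.56124322])}
{'t': 0.1, 'q': array([-9.97917863e-01,  3.59333170e-01,  1.11603730e-02, -3.06409505e-04,
       -1.22410936e+00, -2.88093670e-01]), 'qd': array([ 5.64174325e-04, -1.42899111e-03,  3.22715185e-03,  1.96269141e-03,
        2.03373950e-04,  8.82398705e-05]), 'joint_efforts': array([-3.03389599e-03, -5.84162772e+01,  2.93748629e+01,  7.01565385e+00,
        1.01312526e-02, -7.38019548e-05]), 'eef_pos': array([ 0.18948854, -0.64740259,  0.22570949]), 'ee_rot': array([ 3.14008621e+00, -1.46010323e-04, -2.85691208e+00]), 'force': array([ 0.91522155,  1.02900932, -0.52433129]), 'moment': array([-0.05917738, -0.00752663,  0.03018387]), 'gripper_force': 0.0, 'width': 0.08769801183788395}
```

View pics/scene0.png

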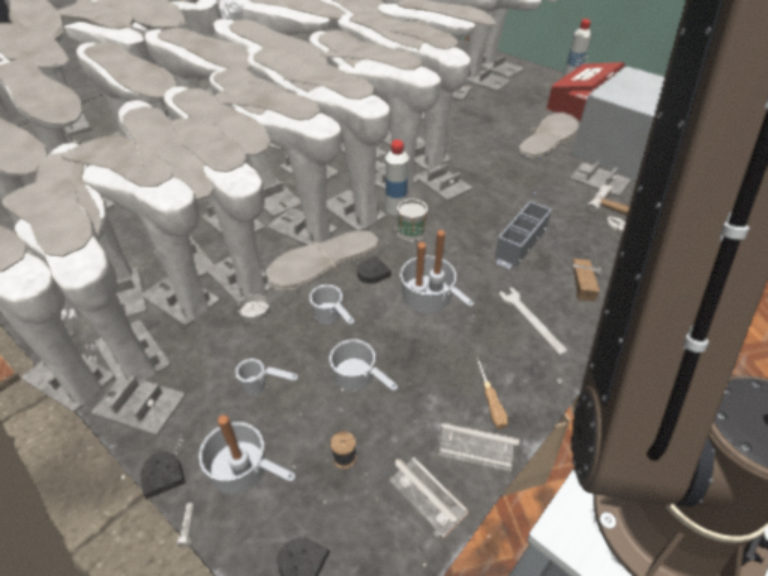

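View pics/top0.png

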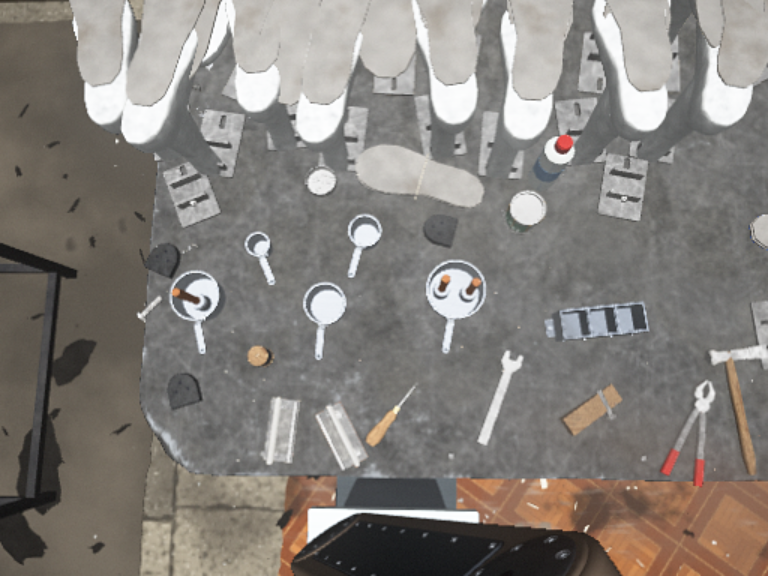

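The top view (1.5×) shows cup 1 with two brushes at (455,290), cup 2 with one brush at (195,296), cup 3 at (325,305), cup 4 at (365,231) and cup 5 at (258,244). The brush box is at (601,321). All handles point towards the robot.

```bash
cat > h.py <<'E'
import numpy as np, cv2
from scipy.spatial.transform import Rotation as R
from station import *
H={1:.062,2:.0595,3:.057,4:.0545,5:.052}; RAD={1:.055,2:.047,3:.039,4:.031,5:.023}; HR={1:.092,2:.084,3:.076,4:.068,5:.060}
def rot(m): return R.from_euler('xyz',m['rotation']).as_matrix()
def ray(m,px):
    px=np.atleast_2d(np.asarray(px,float)); d=(px-[m['cx'],m['cy']])/[m['fx'],m['fy']]; u=d.copy()
    for _ in range(8): u=d/(1+m['k1']*(u**2).sum(1,keepdims=True))
    return np.c_[u,np.ones(len(u))]@rot(m).T
def onz(m,px,z):
    r=ray(m,px); return (m['xyz']+r*((z-m['xyz'][2])/r[:,2])[:,None])[:,:2]
def proj(m,P):
    p=(np.atleast_2d(P)-m['xyz'])@rot(m); u=p[:,:2]/p[:,2:]
    u=u*(1+m['k1']*(u**2).sum(1,keepdims=True)); return u*[m['fx'],m['fy']]+[m['cx'],m['cy']]
E
python3 - <<'E'
from h import *
t=cv2.imread('top0_raw.png'); m=camera_model('top'); s=camera_model('scene')
print('tcp proj',proj(m,get_state()['eef_pos']),proj(s,get_state()['eef_pos']))
g={1:(455,290),2:(195,296),3:(325,305),4:(365,231),5:(258,244)}
hd={1:(446,345),2:(202,345),3:(319,350),4:(353,268),5:(270,278)}
tiles=[]
sc=cv2.imread('scene0_raw.png')
for k in g:
    c=np.array(g[k])/1.5; h=np.array(hd[k])/1.5
    a=onz(m,c,H[k])[0]; b=onz(m,h,H[k]+.0145)[0]; d=b-a
    print(k,a.round(3),'reach',np.hypot(*a).round(3),'hand dir',np.degrees(np.arctan2(d[1],d[0])).round(1),'hr',np.hypot(*d).round(3))
    x,y=c.astype(int); cr=t[y-40:y+45,x-42:x+43]
    tiles.append(cv2.resize(cr,(260,260),interpolation=cv2.INTER_CUBIC))
x,y=400,214; tiles.append(cv2.resize(t[y-42:y+43,x-42:x+43],(260,260),interpolation=cv2.INTER_CUBIC))
print('box',onz(m,np.array([601,321])/1.5,.06))
cv2.imwrite('pics/tiles.png',np.vstack([np.hstack(tiles[:3]),np.hstack(tiles[3:])]))
E
```

```text
tcp proj [[554.42562231 346.41975629]] [[501.87122924 106.40508187]]
1 [ 0.556 -0.113] reach 0.567 hand dir 169.8 hr 0.105
2 [0.543 0.38 ] reach 0.662 hand dir -165.5 hr 0.097
3 [0.527 0.131] reach 0.543 hand dir 175.3 hr 0.086
4 [0.671 0.058] reach 0.674 hand dir 164.8 hr 0.078
5 [0.646 0.265] reach 0.698 hand dir -156.9 hr 0.076
box [[ 0.49919397 -0.38111273]]
```

View pics/tiles.png

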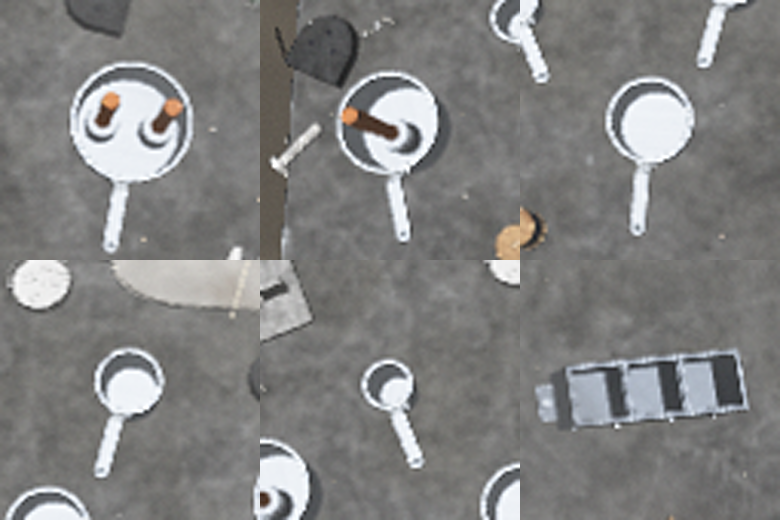

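The rims show up as clean bright rings. The brush tops are orange, in tile 1 at (111,100) and (174,108), and in tile 2 at (350,116). The box rim corners in tile 6 are about (567,370), (739,352), (746,409) and (573,426).

```bash
cat >> h.py <<'E'
from scipy.optimize import least_squares
def cup(t,m,k,guess,dz=0.,verbose=1):
    """rim circle and handle of cup k near world guess; dz: height of its underside"""
    z=H[k]+dz; c=proj(m,[*guess,z])[0]; S=4; w=46
    x,y=c.round().astype(int); cr=t[y-w:y+w,x-w:x+w]
    b=cv2.resize(cr,None,fx=S,fy=S,interpolation=cv2.INTER_CUBIC).min(2)
    msk=(b>150).astype(np.uint8); cs,_=cv2.findContours(msk,cv2.RETR_EXTERNAL,cv2.CHAIN_APPROX_NONE)
    cc=(c-[x-w,y-w])*S
    cn=max([q for q in cs if cv2.pointPolygonTest(q,tuple(cc),True)>-40] ,key=cv2.contourArea)
    px=(cn[:,0]+.5)/S-.5+[x-w,y-w]
    P=onz(m,px,z); f=P
    r=RAD[k]; ctr=np.array(guess,float)
    ctr=least_squares(lambda p:np.hypot(*(P-p).T)-r,ctr,loss='cauchy',f_scale=.0015).x
    d=np.hypot(*(P-ctr).T); inl=abs(d-r)<.003
    Ph=onz(m,px,z+.017); dh=np.hypot(*(Ph-ctr).T); q=Ph[(dh>HR[k]-.022)&(dh<HR[k]+.03)]
    v=q-ctr; ang=np.arctan2(v[:,1],v[:,0]); A=np.arctan2(np.sin(ang).mean(),np.cos(ang).mean())
    A=least_squares(lambda a: abs(-np.sin(a)*v[:,0]+np.cos(a)*v[:,1])-.006,[A]).x[0]
    out=ctr,A,ctr+HR[k]*np.array([np.cos(A),np.sin(A)])
    if verbose: print('cup',k,ctr.round(4),'ang',np.degrees(A).round(1),'hnd',out[2].round(4),'inl',inl.mean().round(2),'freeR',d[inl].mean().round(4),'hmax',dh.max().round(4),'nh',len(q))
    return out
def brush(t,m,guess,z,w=10,verbose=1):
    c=proj(m,[*guess,z])[0].round().astype(int); x,y=c; cr=t[y-w:y+w+1,x-w:x+w+1].astype(int)
    k=(cr[...,2]-cr[...,0]>70)&(cr[...,2]>170)
    ys,xs=np.nonzero(k); p=np.array([xs.mean()+x-w,ys.mean()+y-w]); o=onz(m,p,z)[0]
    if verbose: print('brush',p.round(1),o.round(4),len(xs)); 
    return o
G={1:(.556,-.113),2:(.543,.38),3:(.527,.131),4:(.671,.058),5:(.646,.265)}
E
python3 - <<'E'
from h import *
t=cv2.imread('top0_raw.png'); m=camera_model('top')
for k in G: cup(t,m,k,G[k])
def tile(i,j,c,p): return np.array(c)+(np.array(p)-[260*j,260*i])/3.059
c1=(np.array((455,290))/1.5).astype(int)-[42,40]; c2=(np.array((195,296))/1.5).astype(int)-[42,40]
for p in [tile(0,0,c1,(111,100)),tile(0,0,c1,(174,108)),tile(0,1,c2,(350,116))]:
    w=onz(m,p,.159)[0]; print(p.round(1),w.round(4)); brush(t,m,w,.159)
C=np.array([tile(1,2,(358,172),q) for q in [(567,370),(739,352),(746,409),(573,426)]])
W=onz(m,C,.06); print(W.round(4),W.mean(0).round(4),[np.hypot(*(W[i]-W[(i+1)%4])).round(4) for i in range(4)])
d=W[0]-W[1]+W[3]-W[2]; print('box ydir',np.degrees(np.arctan2(d[1],d[0])))
s=camera_model('scene'); ss=cv2.imread('scene0_raw.png')
for n,p,z in [('cup1box',0,0)]: pass
# scene cross-check: brush tops
hsv=(ss[...,2].astype(int)-ss[...,0]>60)
E
```

```text
cup 1 [ 0.5588 -0.1141] ang 169.1 hnd [ 0.4685 -0.0967] inl 0.69 freeR 0.0565 hmax 0.1236 nh 151
cup 2 [0.5446 0.3825] ang -165.0 hnd [0.4634 0.3609] inl 0.65 freeR 0.0484 hmax 0.1151 nh 149
cup 3 [0.5311 0.1336] ang 176.7 hnd [0.4553 0.138 ] inl 0.57 freeR 0.0407 hmax 0.1072 nh 154
cup 4 [0.6736 0.06  ] ang 165.9 hnd [0.6076 0.0765] inl 0.56 freeR 0.0326 hmax 0.0987 nh 144
cup 5 [0.6465 0.2672] ang -155.5 hnd [0.5919 0.2423] inl 0.47 freeR 0.0247 hmax 0.0907 nh 142
[297.3 185.7] [ 0.5598 -0.089 ]
brush [296.8 185.1] [ 0.5612 -0.0878] 21
[317.9 188.3] [ 0.5532 -0.1414]
brush [317.  187.8] [ 0.5544 -0.1392] 23
[117.4 194.9] [0.534  0.3764]
brush [116.9 194.3] [0.5356 0.3779] 20
[[ 0.5157 -0.3068]
 [ 0.5328 -0.4624]
 [ 0.4811 -0.4655]
 [ 0.4649 -0.3101]] [ 0.4986 -0.3862] [np.float64(0.1566), np.float64(0.0519), np.float64(0.1562), np.float64(0.0509)]
box ydir 96.13199588595606
```

```bash
python3 - <<'E'
import station; print([n for n in dir(station) if n[0]!='_'], getattr(station,'hold_point_z',None))
E
```

```text
['Unreachable', 'camera_model', 'get_state', 'grab_frame', 'hold_point_z', 'job_done'] 0.0188
```

>>> apply_moves(
  steps=[
    {"translation": [0.08, 0.1, 0], "rotation": [0, 0, 0.1]},
    {"translation": [0.16, 0.21, 0], "rotation": [0, 0, 0.2]},
    {"translation": [0.24, 0.33, 0], "rotation": [0, 0, 0.3]},
    {"translation": [0.32, 0.44, 0], "rotation": [0, 0, 0.4]},
    {"translation": [0.4, 0.55, 0], "rotation": [0, 0, 0.5]},
    {"translation": [0.48, 0.66, 0], "rotation": [0, 0, 0.6]},
    {"translation": [0.56, 0.77, 0], "rotation": [0, 0, 0.7]},
    {"translation": [0.64, 0.88, 0], "rotation": [0, 0, 0.8]},
    {"translation": [0.72, 0.99, 0], "rotation": [0, 0, 0.9]},
    {"translation": [0.73, 1, 0], "rotation": [0, 0, 1]},
  ],
  jaw=-0.2,
  newtons=40,
)

```text
t: 0.93
eef_pos: [0.3743, -0.3944, 0.2266]
ee_rot: [-3.141, 0.001, -2.328]
force: [-1.3, -0.3, -1.1]
width: 0.0529
gripper_force: 0.0
```

>>> apply_moves(
  steps=[
    {"translation": [0.09, 0.125, 0], "rotation": [0, 0, 0]},
    {"translation": [0.18, 0.25, 0], "rotation": [0, 0, 0]},
    {"translation": [0.27, 0.375, 0], "rotation": [0, 0, 0]},
    {"translation": [0.36, 0.5, 0], "rotation": [0, 0, 0]},
    {"translation": [0.45, 0.62, 0], "rotation": [0, 0, 0]},
    {"translation": [0.54, 0.74, 0], "rotation": [0, 0, 0]},
    {"translation": [0.63, 0.86, 0], "rotation": [0, 0, 0]},
    {"translation": [0.7, 0.96, 0], "rotation": [0, 0, 0]},
    {"translation": [0.726, 1, 0], "rotation": [0, 0, 0]},
    {"translation": [0.726, 1, 0], "rotation": [0, 0, 0]},
  ],
)

```text
t: 1.77
eef_pos: [0.5547, -0.1456, 0.2258]
ee_rot: [3.141, -0.001, -2.33]
force: [-0.4, -1.6, -0.8]
width: 0.0527
gripper_force: 0.0
```

>>> apply_moves(
  steps=[
    {"translation": [0, 0.036, 0], "rotation": [0, 0, 0]},
    {"translation": [0, 0.036, 0], "rotation": [0, 0, 0]},
    {"translation": [0, 0.036, -0.1], "rotation": [0, 0, 0]},
    {"translation": [0, 0.036, -0.2], "rotation": [0, 0, 0]},
    {"translation": [0, 0.036, -0.3], "rotation": [0, 0, 0]},
    {"translation": [0, 0.036, -0.38], "rotation": [0, 0, 0]},
    {"translation": [0, 0.036, -0.43], "rotation": [0, 0, 0]},
    {"translation": [0, 0.036, -0.43], "rotation": [0, 0, 0]},
    {"translation": [0, 0.036, -0.43], "rotation": [0, 0, 0]},
    {"translation": [0, 0.036, -0.43], "rotation": [0, 0, 0]},
  ],
)

```text
t: 2.6
eef_pos: [0.554, -0.1394, 0.1202]
ee_rot: [-3.14, 0.001, -2.334]
force: [1.2, -0.6, 0.7]
width: 0.0524
gripper_force: 0.0
```

>>> apply_moves(
  steps=[
    {"translation": [0, 0, 0], "rotation": [0, 0, 0]},
    {"translation": [0, 0, 0], "rotation": [0, 0, 0]},
    {"translation": [0, 0, 0], "rotation": [0, 0, 0]},
    {"translation": [0, 0, 0], "rotation": [0, 0, 0]},
    {"translation": [0, 0, 0], "rotation": [0, 0, 0]},
    {"translation": [0, 0, 0], "rotation": [0, 0, 0]},
    {"translation": [0, 0, 0], "rotation": [0, 0, 0]},
    {"translation": [0, 0, 0.02], "rotation": [0, 0, 0]},
    {"translation": [0, 0, 0.04], "rotation": [0, 0, 0]},
    {"translation": [0, 0, 0.08], "rotation": [0, 0, 0]},
  ],
  jaw=1,
  newtons=30,
)

```text
t: 3.43
eef_pos: [0.5531, -0.1388, 0.1389]
ee_rot: [3.14, -0.001, -2.333]
force: [-0.4, -0.2, -0.5]
width: 0.0144
gripper_force: 30.0
```

>>> apply_moves(
  steps=[
    {"translation": [0, 0, 0.1], "rotation": [0, 0, 0]},
    {"translation": [0, 0, 0.2], "rotation": [0, 0, 0]},
    {"translation": [0, 0, 0.3], "rotation": [0, 0, 0]},
    {"translation": [0, 0, 0.36], "rotation": [0, 0, 0]},
    {"translation": [-0.01, -0.06, 0.36], "rotation": [0, 0, 0]},
    {"translation": [-0.03, -0.18, 0.36], "rotation": [0, 0, 0]},
    {"translation": [-0.05, -0.3, 0.36], "rotation": [0, 0, 0]},
    {"translation": [-0.07, -0.42, 0.36], "rotation": [0, 0, 0]},
    {"translation": [-0.09, -0.54, 0.36], "rotation": [0, 0, 0]},
    {"translation": [-0.11, -0.65, 0.36], "rotation": [0, 0, 0]},
  ],
)

```text
t: 4.27
eef_pos: [0.5258, -0.3029, 0.2303]
ee_rot: [-3.141, 0.0, -2.333]
force: [0.5, -0.4, -0.3]
width: 0.0146
gripper_force: 30.0
```

>>> apply_moves(
  steps=[
    {"translation": [-0.02, -0.12, 0], "rotation": [0, 0, 0]},
    {"translation": [-0.04, -0.24, 0], "rotation": [0, 0, 0]},
    {"translation": [-0.06, -0.36, 0], "rotation": [0, 0, 0]},
    {"translation": [-0.08, -0.48, 0], "rotation": [0, 0, 0]},
    {"translation": [-0.09, -0.53, 0], "rotation": [0, 0, 0]},
    {"translation": [-0.09, -0.542, 0], "rotation": [0, 0, 0]},
    {"translation": [-0.09, -0.542, 0], "rotation": [0, 0, 0]},
    {"translation": [-0.09, -0.542, 0], "rotation": [0, 0, 0]},
    {"translation": [-0.09, -0.542, -0.06], "rotation": [0, 0, 0]},
    {"translation": [-0.09, -0.542, -0.12], "rotation": [0, 0, 0]},
  ],
)

```text
t: 5.1
eef_pos: [0.5048, -0.4358, 0.2004]
ee_rot: [-3.139, 0.001, -2.332]
force: [0.4, -0.1, -0.7]
width: 0.0145
gripper_force: 30.0
```

>>> apply_moves(
  steps=[
    {"translation": [0, 0, -0.08], "rotation": [0, 0, 0]},
    {"translation": [0, 0, -0.16], "rotation": [0, 0, 0]},
    {"translation": [0, 0, -0.23], "rotation": [0, 0, 0]},
    {"translation": [0, 0, -0.28], "rotation": [0, 0, 0]},
    {"translation": [0, 0, -0.31], "rotation": [0, 0, 0]},
    {"translation": [0, 0, -0.33], "rotation": [0, 0, 0]},
    {"translation": [0, 0, -0.342], "rotation": [0, 0, 0]},
    {"translation": [0, 0, -0.342], "rotation": [0, 0, 0]},
    {"translation": [0, 0, -0.342], "rotation": [0, 0, 0]},
    {"translation": [0, 0, -0.342], "rotation": [0, 0, 0]},
  ],
)

```text
t: 5.93
eef_pos: [0.5041, -0.4371, 0.1145]
ee_rot: [-3.14, 0.0, -2.333]
force: [-0.4, -0.8, -0.1]
width: 0.0146
gripper_force: 30.0
```

>>> apply_moves(
  steps=[
    {"translation": [0, 0, 0], "rotation": [0, 0, 0]},
    {"translation": [0, 0, 0], "rotation": [0, 0, 0]},
    {"translation": [0, 0, 0], "rotation": [0, 0, 0]},
    {"translation": [0, 0, 0], "rotation": [0, 0, 0]},
    {"translation": [0, 0, 0], "rotation": [0, 0, 0]},
    {"translation": [0, 0, 0.06], "rotation": [0, 0, 0]},
    {"translation": [0, 0, 0.16], "rotation": [0, 0, 0]},
    {"translation": [0, 0, 0.28], "rotation": [0, 0, 0]},
    {"translation": [0, 0, 0.4], "rotation": [0, 0, 0]},
    {"translation": [0, 0, 0.46], "rotation": [0, 0, 0]},
  ],
  jaw=-0.2,
)

```text
t: 6.77
eef_pos: [0.5046, -0.4378, 0.2329]
ee_rot: [-3.137, 0.0, -2.333]
force: [-0.2, -0.1, 1.3]
width: 0.0524
gripper_force: 0.0
```

>>> apply_moves(
  steps=[
    {"translation": [0.01, 0.06, 0], "rotation": [0, 0, 0]},
    {"translation": [0.03, 0.18, 0], "rotation": [0, 0, 0]},
    {"translation": [0.05, 0.31, 0], "rotation": [0, 0, 0]},
    {"translation": [0.07, 0.44, 0], "rotation": [0, 0, 0]},
    {"translation": [0.09, 0.57, 0], "rotation": [0, 0, 0]},
    {"translation": [0.12, 0.7, 0], "rotation": [0, 0, 0]},
    {"translation": [0.14, 0.83, 0], "rotation": [0, 0, 0]},
    {"translation": [0.16, 0.95, 0], "rotation": [0, 0, 0]},
    {"translation": [0.164, 1, 0], "rotation": [0, 0, 0]},
    {"translation": [0.164, 1, 0], "rotation": [0, 0, 0]},
  ],
)

```text
t: 7.6
eef_pos: [0.5448, -0.1841, 0.2284]
ee_rot: [3.141, 0.0, -2.33]
force: [0.4, 1.4, 0.7]
width: 0.0524
gripper_force: 0.0
```

>>> apply_moves(
  steps=[
    {"translation": [0.03, 0.12, 0], "rotation": [0, 0, 0]},
    {"translation": [0.05, 0.24, 0], "rotation": [0, 0, 0]},
    {"translation": [0.065, 0.36, 0], "rotation": [0, 0, 0]},
    {"translation": [0.065, 0.396, 0], "rotation": [0, 0, 0]},
    {"translation": [0.065, 0.396, 0], "rotation": [0, 0, 0]},
    {"translation": [0.065, 0.396, -0.1], "rotation": [0, 0, 0]},
    {"translation": [0.065, 0.396, -0.22], "rotation": [0, 0, 0]},
    {"translation": [0.065, 0.396, -0.34], "rotation": [0, 0, 0]},
    {"translation": [0.065, 0.396, -0.44], "rotation": [0, 0, 0]},
    {"translation": [0.065, 0.396, -0.44], "rotation": [0, 0, 0]},
  ],
)

```text
t: 8.43
eef_pos: [0.5571, -0.0893, 0.1134]
ee_rot: [3.136, -0.006, -2.335]
force: [-0.6, -0.0, -0.7]
width: 0.0526
gripper_force: 0.0
```

>>> apply_moves(
  steps=[
    {"translation": [0, 0, 0], "rotation": [0, 0, 0]},
    {"translation": [0, 0, 0], "rotation": [0, 0, 0]},
    {"translation": [0, 0, 0], "rotation": [0, 0, 0]},
    {"translation": [0, 0, 0], "rotation": [0, 0, 0]},
    {"translation": [0, 0, 0], "rotation": [0, 0, 0]},
    {"translation": [0, 0, 0], "rotation": [0, 0, 0]},
    {"translation": [0, 0, 0], "rotation": [0, 0, 0]},
    {"translation": [0, 0, 0], "rotation": [0, 0, 0]},
    {"translation": [0, 0, 0], "rotation": [0, 0, 0]},
    {"translation": [0, 0, 0], "rotation": [0, 0, 0]},
  ],
  jaw=1,
)

```text
t: 9.27
eef_pos: [0.5613, -0.0877, 0.1191]
ee_rot: [-3.141, 0.001, -2.333]
force: [-0.3, 0.1, 5.0]
width: 0.0144
gripper_force: 30.0
```

>>> apply_moves(
  steps=[
    {"translation": [0, 0, 0.08], "rotation": [0, 0, 0]},
    {"translation": [0, 0, 0.18], "rotation": [0, 0, 0]},
    {"translation": [0, 0, 0.3], "rotation": [0, 0, 0]},
    {"translation": [0, 0, 0.42], "rotation": [0, 0, 0]},
    {"translation": [-0.01, -0.06, 0.44], "rotation": [0, 0, 0]},
    {"translation": [-0.03, -0.18, 0.44], "rotation": [0, 0, 0]},
    {"translation": [-0.06, -0.3, 0.44], "rotation": [0, 0, 0]},
    {"translation": [-0.09, -0.42, 0.44], "rotation": [0, 0, 0]},
    {"translation": [-0.12, -0.54, 0.44], "rotation": [0, 0, 0]},
    {"translation": [-0.14, -0.6, 0.44], "rotation": [0, 0, 0]},
  ],
)

```text
t: 10.1
eef_pos: [0.5247, -0.2401, 0.228]
ee_rot: [3.141, -0.001, -2.334]
force: [-0.3, 1.5, -0.8]
width: 0.0143
gripper_force: 30.0
```

>>> apply_moves(
  steps=[
    {"translation": [-0.02, -0.12, 0], "rotation": [0, 0, 0]},
    {"translation": [-0.04, -0.24, 0], "rotation": [0, 0, 0]},
    {"translation": [-0.06, -0.36, 0], "rotation": [0, 0, 0]},
    {"translation": [-0.08, -0.48, 0], "rotation": [0, 0, 0]},
    {"translation": [-0.1, -0.56, 0], "rotation": [0, 0, 0]},
    {"translation": [-0.11, -0.593, 0], "rotation": [0, 0, 0]},
    {"translation": [-0.11, -0.593, 0], "rotation": [0, 0, 0]},
    {"translation": [-0.11, -0.593, 0], "rotation": [0, 0, 0]},
    {"translation": [-0.11, -0.593, -0.06], "rotation": [0, 0, 0]},
    {"translation": [-0.11, -0.593, -0.12], "rotation": [0, 0, 0]},
  ],
)

```text
t: 10.93
eef_pos: [0.4993, -0.3851, 0.1992]
ee_rot: [-3.14, 0.001, -2.332]
force: [-0.1, -0.1, -1.1]
width: 0.0148
gripper_force: 30.0
```

>>> apply_moves(
  steps=[
    {"translation": [0, 0, -0.08], "rotation": [0, 0, 0]},
    {"translation": [0, 0, -0.16], "rotation": [0, 0, 0]},
    {"translation": [0, 0, -0.23], "rotation": [0, 0, 0]},
    {"translation": [0, 0, -0.28], "rotation": [0, 0, 0]},
    {"translation": [0, 0, -0.31], "rotation": [0, 0, 0]},
    {"translation": [0, 0, -0.33], "rotation": [0, 0, 0]},
    {"translation": [0, 0, -0.34], "rotation": [0, 0, 0]},
    {"translation": [0, 0, -0.34], "rotation": [0, 0, 0]},
    {"translation": [0, 0, -0.34], "rotation": [0, 0, 0]},
    {"translation": [0, 0, -0.34], "rotation": [0, 0, 0]},
  ],
)

```text
t: 11.77
eef_pos: [0.4988, -0.3862, 0.1144]
ee_rot: [-3.14, 0.0, -2.333]
force: [0.6, 0.5, -0.7]
width: 0.0139
gripper_force: 30.0
```

```bash
python3 - <<'E'
from h import *
f=grab_frame('scene'); cv2.imwrite('pics/s1.png',cv2.resize(f,None,fx=1.5,fy=1.5)); cv2.imwrite('pics/s1.png',cv2.resize(f[90:250,170:450],None,fx=2.8,fy=2.8))
E
```

```text
(no output)
```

View pics/s1.png

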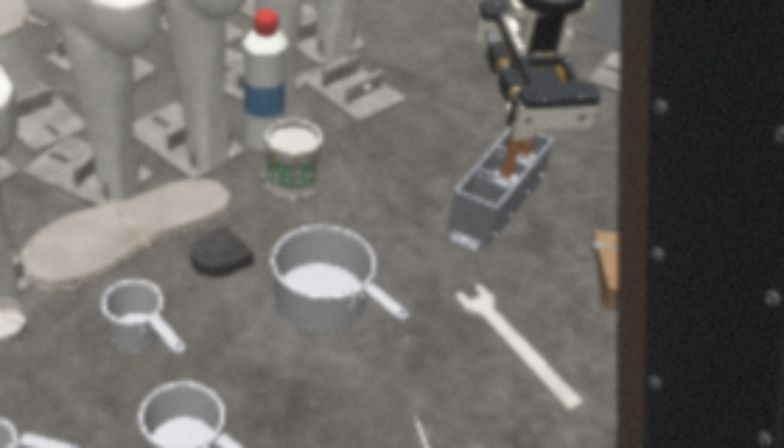

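Both brushes are in the box, at about (515,155) in the crop, and cup 1 at (322,275) is empty and has not moved. Next is brush 3.

>>> apply_moves(
  steps=[
    {"translation": [0, 0, 0], "rotation": [0, 0, 0]},
    {"translation": [0, 0, 0], "rotation": [0, 0, 0]},
    {"translation": [0, 0, 0], "rotation": [0, 0, 0]},
    {"translation": [0, 0, 0], "rotation": [0, 0, 0]},
    {"translation": [0, 0, 0], "rotation": [0, 0, 0]},
    {"translation": [0, 0, 0.06], "rotation": [0, 0, 0]},
    {"translation": [0, 0, 0.16], "rotation": [0, 0, 0]},
    {"translation": [0, 0, 0.28], "rotation": [0, 0, 0]},
    {"translation": [0, 0, 0.4], "rotation": [0, 0, 0]},
    {"translation": [0, 0.06, 0.46], "rotation": [0, 0, 0]},
  ],
  jaw=-0.2,
)

```text
t: 12.65
eef_pos: [0.4994, -0.3732, 0.2324]
ee_rot: [-3.137, 0.0, -2.334]
force: [1.4, -0.6, 1.5]
width: 0.0528
gripper_force: 0.0
```

>>> apply_moves(
  steps=[
    {"translation": [0, 0.1, 0], "rotation": [0, 0, 0]},
    {"translation": [0.01, 0.24, 0], "rotation": [0, 0, 0]},
    {"translation": [0.02, 0.38, 0], "rotation": [0, 0, 0]},
    {"translation": [0.03, 0.52, 0], "rotation": [0, 0, 0]},
    {"translation": [0.04, 0.66, 0], "rotation": [0, 0, 0]},
    {"translation": [0.05, 0.8, 0], "rotation": [0, 0, 0]},
    {"translation": [0.05, 0.94, 0], "rotation": [0, 0, 0]},
    {"translation": [0.05, 1, 0], "rotation": [0, 0, 0]},
    {"translation": [0.05, 1, 0], "rotation": [0, 0, 0]},
    {"translation": [0.05, 1, 0], "rotation": [0, 0, 0]},
  ],
)

```text
t: 13.48
eef_pos: [0.511, -0.1202, 0.2289]
ee_rot: [-3.141, 0.0, -2.331]
force: [-0.0, -0.0, 0.2]
width: 0.0527
gripper_force: 0.0
```

>>> apply_moves(
  steps=[
    {"translation": [0, 0.1, 0], "rotation": [0, 0, 0]},
    {"translation": [0.01, 0.24, 0], "rotation": [0, 0, 0]},
    {"translation": [0.02, 0.38, 0], "rotation": [0, 0, 0]},
    {"translation": [0.03, 0.52, 0], "rotation": [0, 0, 0]},
    {"translation": [0.04, 0.66, 0], "rotation": [0, 0, 0]},
    {"translation": [0.05, 0.8, 0], "rotation": [0, 0, 0]},
    {"translation": [0.05, 0.94, 0], "rotation": [0, 0, 0]},
    {"translation": [0.05, 1, 0], "rotation": [0, 0, 0]},
    {"translation": [0.05, 1, 0], "rotation": [0, 0, 0]},
    {"translation": [0.05, 1, 0], "rotation": [0, 0, 0]},
  ],
)

```text
t: 14.32
eef_pos: [0.5235, 0.1288, 0.2282]
ee_rot: [3.141, -0.001, -2.333]
force: [-0.3, -0.5, -0.1]
width: 0.0526
gripper_force: 0.0
```

>>> apply_moves(
  steps=[
    {"translation": [0, 0.1, 0], "rotation": [0, 0, 0]},
    {"translation": [0.01, 0.24, 0], "rotation": [0, 0, 0]},
    {"translation": [0.02, 0.38, 0], "rotation": [0, 0, 0]},
    {"translation": [0.03, 0.52, 0], "rotation": [0, 0, 0]},
    {"translation": [0.04, 0.66, 0], "rotation": [0, 0, 0]},
    {"translation": [0.048, 0.8, 0], "rotation": [0, 0, 0]},
    {"translation": [0.048, 0.92, 0], "rotation": [0, 0, 0]},
    {"translation": [0.048, 0.996, 0], "rotation": [0, 0, 0]},
    {"translation": [0.048, 0.996, 0], "rotation": [0, 0, 0]},
    {"translation": [0.048, 0.996, 0], "rotation": [0, 0, 0]},
  ],
)

```text
t: 15.15
eef_pos: [0.5359, 0.3771, 0.2278]
ee_rot: [-3.141, -0.001, -2.334]
force: [-1.1, -0.2, 0.2]
width: 0.0523
gripper_force: 0.0
```

>>> apply_moves(
  steps=[
    {"translation": [0, 0, -0.08], "rotation": [0, 0, 0]},
    {"translation": [0, 0, -0.18], "rotation": [0, 0, 0]},
    {"translation": [0, 0, -0.28], "rotation": [0, 0, 0]},
    {"translation": [0, 0, -0.36], "rotation": [0, 0, 0]},
    {"translation": [0, 0, -0.41], "rotation": [0, 0, 0]},
    {"translation": [0, 0, -0.43], "rotation": [0, 0, 0]},
    {"translation": [0, 0, -0.44], "rotation": [0, 0, 0]},
    {"translation": [0, 0, -0.44], "rotation": [0, 0, 0]},
    {"translation": [0, 0, -0.44], "rotation": [0, 0, 0]},
    {"translation": [0, 0, -0.44], "rotation": [0, 0, 0]},
  ],
)

```text
t: 15.98
eef_pos: [0.536, 0.3781, 0.1199]
ee_rot: [-3.142, 0.002, -2.333]
force: [0.1, -0.1, 0.1]
width: 0.0525
gripper_force: 0.0
```

>>> apply_moves(
  steps=[
    {"translation": [0, 0, 0], "rotation": [0, 0, 0]},
    {"translation": [0, 0, 0], "rotation": [0, 0, 0]},
    {"translation": [0, 0, 0], "rotation": [0, 0, 0]},
    {"translation": [0, 0, 0], "rotation": [0, 0, 0]},
    {"translation": [0, 0, 0], "rotation": [0, 0, 0]},
    {"translation": [0, 0, 0], "rotation": [0, 0, 0]},
    {"translation": [0, 0, 0], "rotation": [0, 0, 0]},
    {"translation": [0, 0, 0], "rotation": [0, 0, 0]},
    {"translation": [0, 0, 0], "rotation": [0, 0, 0]},
    {"translation": [0, 0, 0], "rotation": [0, 0, 0]},
  ],
  jaw=1,
)

```text
t: 16.82
eef_pos: [0.5353, 0.3779, 0.1185]
ee_rot: [3.142, -0.0, -2.333]
force: [0.3, 0.5, -0.1]
width: 0.014
gripper_force: 30.0
```

>>> apply_moves(
  steps=[
    {"translation": [0, 0, 0.06], "rotation": [0, 0, 0]},
    {"translation": [0, 0, 0.16], "rotation": [0, 0, 0]},
    {"translation": [0, 0, 0.28], "rotation": [0, 0, 0]},
    {"translation": [0, 0, 0.4], "rotation": [0, 0, 0]},
    {"translation": [0, 0, 0.44], "rotation": [0, 0, 0]},
    {"translation": [-0.01, -0.08, 0.44], "rotation": [0, 0, 0]},
    {"translation": [-0.02, -0.2, 0.44], "rotation": [0, 0, 0]},
    {"translation": [-0.03, -0.34, 0.44], "rotation": [0, 0, 0]},
    {"translation": [-0.04, -0.48, 0.44], "rotation": [0, 0, 0]},
    {"translation": [-0.05, -0.6, 0.44], "rotation": [0, 0, 0]},
  ],
)

```text
t: 17.65
eef_pos: [0.5222, 0.2261, 0.2284]
ee_rot: [3.141, -0.0, -2.333]
force: [0.7, 0.1, -1.3]
width: 0.0146
gripper_force: 30.0
```

>>> apply_moves(
  steps=[
    {"translation": [0, -0.12, 0], "rotation": [0, 0, 0]},
    {"translation": [-0.01, -0.24, 0], "rotation": [0, 0, 0]},
    {"translation": [-0.02, -0.38, 0], "rotation": [0, 0, 0]},
    {"translation": [-0.03, -0.52, 0], "rotation": [0, 0, 0]},
    {"translation": [-0.04, -0.66, 0], "rotation": [0, 0, 0]},
    {"translation": [-0.05, -0.8, 0], "rotation": [0, 0, 0]},
    {"translation": [-0.05, -0.9, 0], "rotation": [0, 0, 0]},
    {"translation": [-0.05, -0.98, 0], "rotation": [0, 0, 0]},
    {"translation": [-0.05, -1, 0], "rotation": [0, 0, 0]},
    {"translation": [-0.05, -1, 0], "rotation": [0, 0, 0]},
  ],
)

```text
t: 18.48
eef_pos: [0.5101, -0.0233, 0.2285]
ee_rot: [3.142, 0.0, -2.335]
force: [-1.1, 0.1, -0.5]
width: 0.0143
gripper_force: 30.0
```

>>> apply_moves(
  steps=[
    {"translation": [0, -0.12, 0], "rotation": [0, 0, 0]},
    {"translation": [-0.01, -0.24, 0], "rotation": [0, 0, 0]},
    {"translation": [-0.02, -0.38, 0], "rotation": [0, 0, 0]},
    {"translation": [-0.03, -0.52, 0], "rotation": [0, 0, 0]},
    {"translation": [-0.04, -0.66, 0], "rotation": [0, 0, 0]},
    {"translation": [-0.05, -0.8, 0], "rotation": [0, 0, 0]},
    {"translation": [-0.05, -0.9, 0], "rotation": [0, 0, 0]},
    {"translation": [-0.05, -0.98, 0], "rotation": [0, 0, 0]},
    {"translation": [-0.05, -1, 0], "rotation": [0, 0, 0]},
    {"translation": [-0.05, -1, 0], "rotation": [0, 0, 0]},
  ],
)

```text
t: 19.32
eef_pos: [0.4981, -0.2724, 0.228]
ee_rot: [3.141, -0.0, -2.334]
force: [0.4, -0.1, 0.5]
width: 0.0147
gripper_force: 30.0
```

>>> apply_moves(
  steps=[
    {"translation": [-0.01, -0.09, 0], "rotation": [0, 0, 0]},
    {"translation": [-0.02, -0.18, 0], "rotation": [0, 0, 0]},
    {"translation": [-0.02, -0.24, 0], "rotation": [0, 0, 0]},
    {"translation": [-0.02, -0.253, 0], "rotation": [0, 0, 0]},
    {"translation": [-0.02, -0.253, 0], "rotation": [0, 0, 0]},
    {"translation": [-0.02, -0.253, 0], "rotation": [0, 0, 0]},
    {"translation": [-0.02, -0.253, -0.05], "rotation": [0, 0, 0]},
    {"translation": [-0.02, -0.253, -0.1], "rotation": [0, 0, 0]},
    {"translation": [-0.02, -0.253, -0.16], "rotation": [0, 0, 0]},
    {"translation": [-0.02, -0.253, -0.2], "rotation": [0, 0, 0]},
  ],
)

```text
t: 20.15
eef_pos: [0.4928, -0.3337, 0.1776]
ee_rot: [3.141, 0.0, -2.332]
force: [0.3, 1.2, -1.6]
width: 0.0147
gripper_force: 30.0
```

>>> apply_moves(
  steps=[
    {"translation": [0, 0, -0.06], "rotation": [0, 0, 0]},
    {"translation": [0, 0, -0.12], "rotation": [0, 0, 0]},
    {"translation": [0, 0, -0.18], "rotation": [0, 0, 0]},
    {"translation": [0, 0, -0.22], "rotation": [0, 0, 0]},
    {"translation": [0, 0, -0.25], "rotation": [0, 0, 0]},
    {"translation": [0, 0, -0.26], "rotation": [0, 0, 0]},
    {"translation": [0, 0, -0.26], "rotation": [0, 0, 0]},
    {"translation": [0, 0, -0.26], "rotation": [0, 0, 0]},
    {"translation": [0, 0, -0.26], "rotation": [0, 0, 0]},
    {"translation": [0, 0, -0.26], "rotation": [0, 0, 0]},
  ],
)

```text
t: 20.98
eef_pos: [0.4933, -0.3355, 0.1144]
ee_rot: [-3.14, 0.001, -2.333]
force: [-0.1, 0.4, -1.1]
width: 0.0142
gripper_force: 30.0
```

>>> apply_moves(
  steps=[
    {"translation": [0, 0, 0], "rotation": [0, 0, 0]},
    {"translation": [0, 0, 0], "rotation": [0, 0, 0]},
    {"translation": [0, 0, 0], "rotation": [0, 0, 0]},
    {"translation": [0, 0, 0], "rotation": [0, 0, 0]},
    {"translation": [0, 0, 0], "rotation": [0, 0, 0]},
    {"translation": [0, 0, 0.06], "rotation": [0, 0, 0]},
    {"translation": [0, 0, 0.16], "rotation": [0, 0, 0]},
    {"translation": [0, 0, 0.28], "rotation": [0, 0, 0]},
    {"translation": [0, 0, 0.4], "rotation": [0, 0, 0]},
    {"translation": [0, 0, 0.46], "rotation": [0, 0, 0]},
  ],
  jaw=-0.2,
)

```text
t: 21.82
eef_pos: [0.494, -0.3361, 0.2326]
ee_rot: [-3.137, 0.001, -2.333]
force: [2.1, -0.1, 0.0]
width: 0.0526
gripper_force: 0.0
```

>>> apply_moves(
  steps=[
    {"translation": [0, 0.1, 0], "rotation": [0, 0, -0.1]},
    {"translation": [-0.01, 0.24, 0], "rotation": [0, 0, -0.2]},
    {"translation": [-0.02, 0.38, 0], "rotation": [0, 0, -0.32]},
    {"translation": [-0.03, 0.52, 0], "rotation": [0, 0, -0.44]},
    {"translation": [-0.04, 0.66, 0], "rotation": [0, 0, -0.56]},
    {"translation": [-0.05, 0.8, 0], "rotation": [0, 0, -0.68]},
    {"translation": [-0.05, 0.9, 0], "rotation": [0, 0, -0.8]},
    {"translation": [-0.05, 0.98, 0], "rotation": [0, 0, -0.9]},
    {"translation": [-0.05, 1, 0], "rotation": [0, 0, -1]},
    {"translation": [-0.05, 1, 0], "rotation": [0, 0, -1]},
  ],
)

```text
t: 22.65
eef_pos: [0.4804, -0.0839, 0.2289]
ee_rot: [3.142, 0.001, -2.857]
force: [0.2, -0.8, -0.4]
width: 0.0523
gripper_force: 0.0
```

```bash
cat > look.py <<'E'
from h import *
import sys
t=grab_frame('top'); m=camera_model('top'); cv2.imwrite(f'pics/{sys.argv[1]}.png',cv2.resize(t,None,fx=1.5,fy=1.5))
for a in sys.argv[2:]:
    k=int(a)
    try: cup(t,m,k,G[k])
    except Exception as e: print(k,'fail',repr(e)[:80])
E
python3 look.py t2 1 2 3 4 5
```

```text
1 fail ValueError('Initial guess is outside of provided bounds')
2 fail ValueError('Initial guess is outside of provided bounds')
cup 3 [0.4893 0.148 ] ang 14.5 hnd [0.5629 0.167 ] inl 0.16 freeR 0.039 hmax 0.1261 nh 337
cup 4 [0.674  0.0595] ang 165.4 hnd [0.6081 0.0766] inl 0.79 freeR 0.0323 hmax 0.0562 nh 39
cup 5 [0.6474 0.2674] ang -155.3 hnd [0.5929 0.2423] inl 0.6 freeR 0.0242 hmax 0.0658 nh 83h.py:30: RuntimeWarning: Mean of empty slice.
  v=q-ctr; ang=np.arctan2(v[:,1],v[:,0]); A=np.arctan2(np.sin(ang).mean(),np.cos(ang).mean())
  ret = ret.dtype.type(ret / rcount)
```

View pics/t2.png

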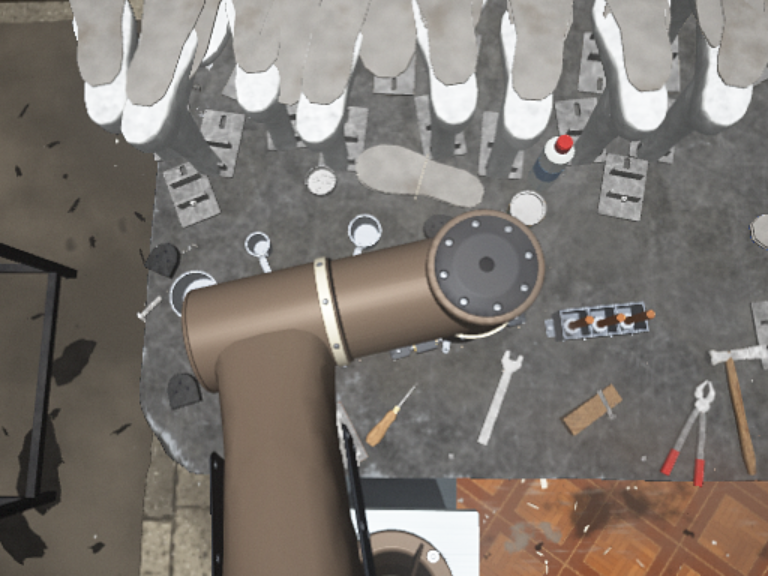

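The top view shows all three brushes in the box, near (575–650,318). Cups 4 and 5 have not moved, and the arm hides cups 1 and 3. I'll go on to cup 2's handle.

>>> apply_moves(
  steps=[
    {"translation": [0, 0.1, 0], "rotation": [0, 0, 0]},
    {"translation": [-0.01, 0.22, 0], "rotation": [0, 0, 0]},
    {"translation": [-0.015, 0.35, 0], "rotation": [0, 0, -0.043]},
    {"translation": [-0.02, 0.48, 0], "rotation": [0, 0, -0.043]},
    {"translation": [-0.025, 0.6, 0], "rotation": [0, 0, -0.043]},
    {"translation": [-0.03, 0.72, 0], "rotation": [0, 0, -0.043]},
    {"translation": [-0.035, 0.82, 0], "rotation": [0, 0, -0.043]},
    {"translation": [-0.035, 0.88, 0], "rotation": [0, 0, -0.043]},
    {"translation": [-0.035, 0.9, 0], "rotation": [0, 0, -0.043]},
    {"translation": [-0.035, 0.9, 0], "rotation": [0, 0, -0.043]},
  ],
)

```text
t: 23.53
eef_pos: [0.4719, 0.14, 0.2284]
ee_rot: [-3.141, -0.0, -2.877]
force: [0.2, 0.7, 0.0]
width: 0.0527
gripper_force: 0.0
```

>>> apply_moves(
  steps=[
    {"translation": [0, 0.1, 0], "rotation": [0, 0, 0]},
    {"translation": [-0.01, 0.22, 0], "rotation": [0, 0, 0]},
    {"translation": [-0.015, 0.35, 0], "rotation": [0, 0, 0]},
    {"translation": [-0.02, 0.48, 0], "rotation": [0, 0, 0]},
    {"translation": [-0.025, 0.6, 0], "rotation": [0, 0, 0]},
    {"translation": [-0.03, 0.72, 0], "rotation": [0, 0, 0]},
    {"translation": [-0.034, 0.82, 0], "rotation": [0, 0, 0]},
    {"translation": [-0.034, 0.87, 0], "rotation": [0, 0, 0]},
    {"translation": [-0.034, 0.886, 0], "rotation": [0, 0, 0]},
    {"translation": [-0.034, 0.886, 0], "rotation": [0, 0, 0]},
  ],
)

```text
t: 24.37
eef_pos: [0.4635, 0.3607, 0.228]
ee_rot: [-3.141, -0.001, -2.879]
force: [-0.0, -0.4, 0.1]
width: 0.052
gripper_force: 0.0
```

>>> apply_moves(
  steps=[
    {"translation": [0, 0, -0.08], "rotation": [0, 0, 0]},
    {"translation": [0, 0, -0.18], "rotation": [0, 0, 0]},
    {"translation": [0, 0, -0.28], "rotation": [0, 0, 0]},
    {"translation": [0, 0, -0.38], "rotation": [0, 0, 0]},
    {"translation": [0, 0, -0.48], "rotation": [0, 0, 0]},
    {"translation": [0, 0, -0.57], "rotation": [0, 0, 0]},
    {"translation": [0, 0, -0.64], "rotation": [0, 0, 0]},
    {"translation": [0, 0, -0.68], "rotation": [0, 0, 0]},
    {"translation": [0, 0, -0.696], "rotation": [0, 0, 0]},
    {"translation": [0, 0, -0.696], "rotation": [0, 0, 0]},
  ],
)

```text
t: 25.2
eef_pos: [0.4633, 0.3601, 0.0543]
ee_rot: [-3.141, -0.001, -2.88]
force: [0.2, 0.7, -0.0]
width: 0.0528
gripper_force: 0.0
```

```bash
python3 - <<'E'
from h import *
f=grab_frame('scene'); cv2.imwrite('pics/s3.png',cv2.resize(f[200:384,60:320],None,fx=3,fy=3))
E
```

```text
(no output)
```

View pics/s3.png

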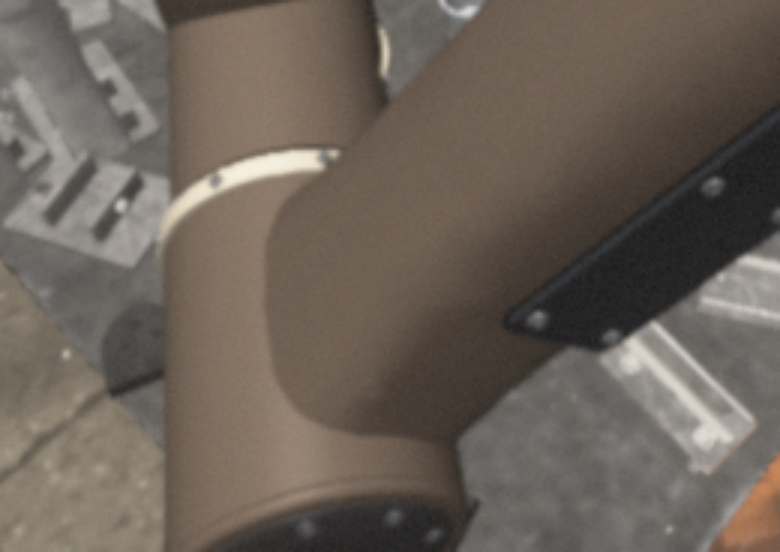

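The scene camera is blocked by the forearm, so I'll close the jaws and judge by the opening, which should be about 12 mm.

>>> apply_moves(
  steps=[
    {"translation": [0, 0, 0], "rotation": [0, 0, 0]},
    {"translation": [0, 0, 0], "rotation": [0, 0, 0]},
    {"translation": [0, 0, 0], "rotation": [0, 0, 0]},
    {"translation": [0, 0, 0], "rotation": [0, 0, 0]},
    {"translation": [0, 0, 0], "rotation": [0, 0, 0]},
    {"translation": [0, 0, 0], "rotation": [0, 0, 0]},
    {"translation": [0, 0, 0], "rotation": [0, 0, 0]},
    {"translation": [0, 0, 0], "rotation": [0, 0, 0]},
    {"translation": [0, 0, 0], "rotation": [0, 0, 0]},
    {"translation": [0, 0, 0], "rotation": [0, 0, 0]},
  ],
  jaw=1,
  newtons=60,
)

```text
t: 26.08
eef_pos: [0.4631, 0.3612, 0.0547]
ee_rot: [-3.142, 0.0, -2.879]
force: [-0.7, -1.1, 2.2]
width: 0.0104
gripper_force: 59.9
```

>>> apply_moves(
  steps=[
    {"translation": [0, 0, 0.02], "rotation": [0, 0, 0]},
    {"translation": [0, 0, 0.05], "rotation": [0, 0, 0]},
    {"translation": [0, 0, 0.1], "rotation": [0, 0, 0]},
    {"translation": [0, 0, 0.16], "rotation": [0, 0, 0]},
    {"translation": [0, 0, 0.23], "rotation": [0, 0, 0]},
    {"translation": [0, 0, 0.3], "rotation": [0, 0, 0]},
    {"translation": [0, 0, 0.36], "rotation": [0, 0, 0]},
    {"translation": [0, 0, 0.4], "rotation": [0, 0, 0]},
    {"translation": [0, 0, 0.4], "rotation": [0, 0, 0]},
    {"translation": [0, 0, 0.4], "rotation": [0, 0, 0]},
  ],
)

```text
t: 26.92
eef_pos: [0.463, 0.3613, 0.1548]
ee_rot: [3.141, 0.0, -2.879]
force: [-0.4, -0.4, -2.0]
width: 0.0106
gripper_force: 59.9
```

```bash
python3 - <<'E'
from station import *
s=get_state(); print(s['force'],s['moment'],s['eef_pos'],s['ee_rot'],s['width'])
E
```

```text
[-0.39096982 -0.39849697 -1.95318843] [-0.06471055  0.20112407 -0.03150351] [0.46302065 0.36130046 0.15480447] [ 3.14073336e+00  4.26284161e-04 -2.87949103e+00] 0.010600568310353328
```

>>> apply_moves(
  steps=[
    {"translation": [0, -0.08, 0], "rotation": [0, 0, 0]},
    {"translation": [0.01, -0.18, 0], "rotation": [0, 0, 0]},
    {"translation": [0.015, -0.3, 0], "rotation": [0, 0, 0]},
    {"translation": [0.02, -0.43, 0], "rotation": [0, 0, 0]},
    {"translation": [0.025, -0.56, 0], "rotation": [0, 0, 0]},
    {"translation": [0.03, -0.69, 0], "rotation": [0, 0, 0]},
    {"translation": [0.04, -0.81, 0], "rotation": [0, 0, 0]},
    {"translation": [0.05, -0.91, 0], "rotation": [0, 0, 0]},
    {"translation": [0.05, -0.98, 0], "rotation": [0, 0, 0]},
    {"translation": [0.05, -1, 0], "rotation": [0, 0, 0]},
  ],
)

```text
t: 27.75
eef_pos: [0.4744, 0.1085, 0.1533]
ee_rot: [-3.141, -0.003, -2.882]
force: [-0.1, 0.8, -2.2]
width: 0.0107
gripper_force: 59.9
```

>>> apply_moves(
  steps=[
    {"translation": [0, -0.1, 0], "rotation": [0, 0, 0.05]},
    {"translation": [0.01, -0.22, 0], "rotation": [0, 0, 0.12]},
    {"translation": [0.015, -0.34, 0], "rotation": [0, 0, 0.2]},
    {"translation": [0.02, -0.46, 0], "rotation": [0, 0, 0.3]},
    {"translation": [0.025, -0.58, 0], "rotation": [0, 0, 0.4]},
    {"translation": [0.03, -0.7, 0], "rotation": [0, 0, 0.48]},
    {"translation": [0.04, -0.82, 0], "rotation": [0, 0, 0.55]},
    {"translation": [0.05, -0.92, 0], "rotation": [0, 0, 0.6]},
    {"translation": [0.05, -0.98, 0], "rotation": [0, 0, 0.633]},
    {"translation": [0.05, -1, 0], "rotation": [0, 0, 0.633]},
  ],
)

```text
t: 28.58
eef_pos: [0.4876, -0.1404, 0.1534]
ee_rot: [3.141, -0.002, -2.549]
force: [-0.5, -0.3, -1.4]
width: 0.0107
gripper_force: 59.9
```

>>> apply_moves(
  steps=[
    {"translation": [0.003, -0.05, 0], "rotation": [0, 0, 0]},
    {"translation": [0.003, -0.088, 0], "rotation": [0, 0, 0]},
    {"translation": [0.003, -0.088, 0], "rotation": [0, 0, 0]},
    {"translation": [0.003, -0.088, 0], "rotation": [0, 0, 0]},
    {"translation": [0.003, -0.088, 0], "rotation": [0, 0, 0]},
    {"translation": [0.003, -0.088, 0], "rotation": [0, 0, 0]},
    {"translation": [0.003, -0.088, 0], "rotation": [0, 0, 0]},
    {"translation": [0.003, -0.088, 0], "rotation": [0, 0, 0]},
    {"translation": [0.003, -0.088, 0], "rotation": [0, 0, 0]},
    {"translation": [0.003, -0.088, 0], "rotation": [0, 0, 0]},
  ],
)

```text
t: 29.42
eef_pos: [0.4889, -0.1606, 0.1546]
ee_rot: [-3.142, 0.0, -2.548]
force: [0.2, -0.3, -1.2]
width: 0.011
gripper_force: 59.9
```

```bash
python3 look.py t4 3 4 5; python3 - <<'E'
from h import *
f=grab_frame('scene'); t=cv2.imread('pics/t4.png')
a=cv2.resize(f[100:250,200:420],(780,532)); b=t
cv2.imwrite('pics/c4.png',np.hstack([cv2.resize(a,(400,273)),cv2.resize(b[100:450,150:650],(390,273))]))
E
```

```text
cup 3 [0.5297 0.0913] ang 93.3 hnd [0.5253 0.1672] inl 0.13 freeR 0.0386 hmax 0.1033 nh 345
4 fail ValueError('Initial guess is outside of provided bounds')
cup 5 [0.6468 0.2673] ang -155.5 hnd [0.5923 0.2423] inl 0.49 freeR 0.0245 hmax 0.0908 nh 143h.py:30: RuntimeWarning: Mean of empty slice.
  v=q-ctr; ang=np.arctan2(v[:,1],v[:,0]); A=np.arctan2(np.sin(ang).mean(),np.cos(ang).mean())
  ret = ret.dtype.type(ret / rcount)
```

View pics/c4.png

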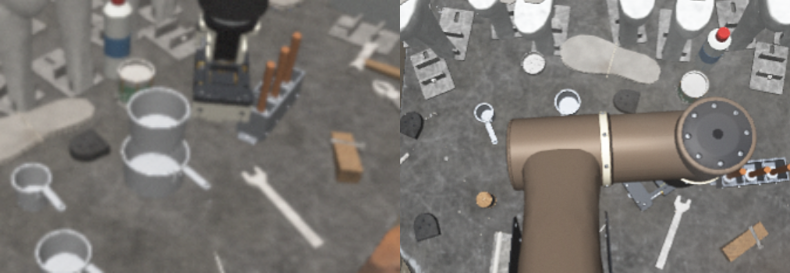

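The scene crop shows cup 2 held level above cup 1, at about (158,110) over (157,165). I'll lower it.

>>> apply_moves(
  steps=[
    {"translation": [0, 0, -0.05], "rotation": [0, 0, 0]},
    {"translation": [0, 0, -0.1], "rotation": [0, 0, 0]},
    {"translation": [0, 0, -0.15], "rotation": [0, 0, 0]},
    {"translation": [0, 0, -0.2], "rotation": [0, 0, 0]},
    {"translation": [0, 0, -0.25], "rotation": [0, 0, 0]},
    {"translation": [0, 0, -0.29], "rotation": [0, 0, 0]},
    {"translation": [0, 0, -0.32], "rotation": [0, 0, 0]},
    {"translation": [0, 0, -0.34], "rotation": [0, 0, 0]},
    {"translation": [0, 0, -0.355], "rotation": [0, 0, 0]},
    {"translation": [0, 0, -0.355], "rotation": [0, 0, 0]},
  ],
)

```text
t: 30.35
eef_pos: [0.4888, -0.1608, 0.0654]
ee_rot: [3.141, -0.0, -2.548]
force: [-0.1, -0.4, -0.1]
width: 0.0107
gripper_force: 59.9
```

```bash
python3 - <<'E'
from station import *
s=get_state(); print(s['force'],s['moment'],s['eef_pos'],s['ee_rot'],s['width'])
E
```

```text
[-0.11208853 -0.37546647 -0.0636699 ] [ 0.01141049  0.06735888 -0.0503841 ] [ 0.48877711 -0.16080688  0.06536073] [ 3.14130106e+00 -4.59007232e-04 -2.54793998e+00] 0.010716907046665761
```

>>> apply_moves(
  steps=[
    {"translation": [0, 0, 0], "rotation": [0, 0, 0]},
    {"translation": [0, 0, 0], "rotation": [0, 0, 0]},
    {"translation": [0, 0, 0], "rotation": [0, 0, 0]},
    {"translation": [0, 0, 0], "rotation": [0, 0, 0]},
    {"translation": [0, 0, 0], "rotation": [0, 0, 0]},
    {"translation": [0, 0, 0.05], "rotation": [0, 0, 0]},
    {"translation": [0, 0, 0.14], "rotation": [0, 0, 0]},
    {"translation": [0, 0, 0.26], "rotation": [0, 0, 0]},
    {"translation": [0, 0, 0.38], "rotation": [0, 0, 0]},
    {"translation": [0, 0, 0.48], "rotation": [0, 0, 0]},
  ],
  jaw=0.2,
)

```text
t: 31.18
eef_pos: [0.4891, -0.1609, 0.1881]
ee_rot: [-3.141, 0.001, -2.548]
force: [0.4, 0.5, -1.5]
width: 0.0349
gripper_force: 0.0
```

>>> apply_moves(
  steps=[
    {"translation": [-0.02, -0.12, 0], "rotation": [0, 0, 0]},
    {"translation": [-0.04, -0.24, 0], "rotation": [0, 0, 0]},
    {"translation": [-0.06, -0.36, 0], "rotation": [0, 0, 0]},
    {"translation": [-0.08, -0.48, 0], "rotation": [0, 0, 0]},
    {"translation": [-0.1, -0.6, 0], "rotation": [0, 0, 0]},
    {"translation": [-0.12, -0.72, 0], "rotation": [0, 0, 0]},
    {"translation": [-0.14, -0.84, 0], "rotation": [0, 0, 0]},
    {"translation": [-0.15, -0.94, 0], "rotation": [0, 0, 0]},
    {"translation": [-0.16, -1, 0], "rotation": [0, 0, 0]},
    {"translation": [-0.16, -1, 0], "rotation": [0, 0, 0]},
  ],
)

```text
t: 32.02
eef_pos: [0.4481, -0.4134, 0.1854]
ee_rot: [3.141, -0.001, -2.55]
force: [0.2, 0.7, -0.1]
width: 0.035
gripper_force: 0.0
```

```bash
python3 look.py t5 3 4 5; python3 - <<'E'
from h import *
f=grab_frame('scene'); t=cv2.imread('pics/t5.png')
a=cv2.resize(f[100:250,200:420],(780,532)); b=t
cv2.imwrite('pics/c5.png',np.hstack([cv2.resize(a,(400,273)),cv2.resize(b[100:450,150:650],(390,273))]))
E
```

```text
cup 3 [0.5316 0.1333] ang 176.5 hnd [0.4558 0.1379] inl 0.62 freeR 0.0402 hmax 0.1071 nh 153
cup 4 [0.6737 0.0597] ang 165.8 hnd [0.6078 0.0764] inl 0.58 freeR 0.0322 hmax 0.0986 nh 143
cup 5 [0.6472 0.2674] ang -155.5 hnd [0.5926 0.2425] inl 0.49 freeR 0.0241 hmax 0.0912 nh 141
```

View pics/c5.png

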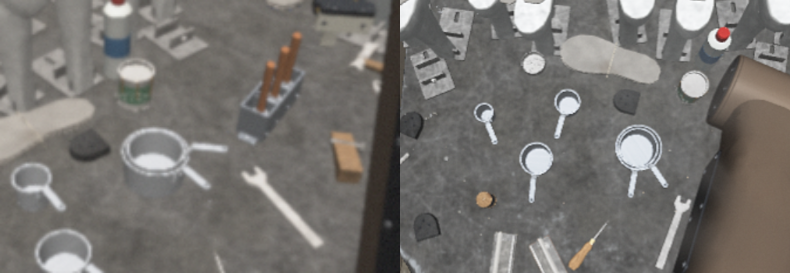

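The nest of cups 1 and 2 looks good, with handles clearly apart, and cups 3, 4 and 5 have not moved. Next is cup 3.

>>> apply_moves(
  steps=[
    {"translation": [0, 0.1, 0], "rotation": [0, 0, -0.1]},
    {"translation": [0, 0.22, 0], "rotation": [0, 0, -0.2]},
    {"translation": [0, 0.34, 0], "rotation": [0, 0, -0.32]},
    {"translation": [0, 0.46, 0], "rotation": [0, 0, -0.44]},
    {"translation": [0, 0.58, 0], "rotation": [0, 0, -0.56]},
    {"translation": [0, 0.7, 0], "rotation": [0, 0, -0.68]},
    {"translation": [0.01, 0.82, 0], "rotation": [0, 0, -0.8]},
    {"translation": [0.01, 0.92, 0], "rotation": [0, 0, -0.9]},
    {"translation": [0.01, 0.98, 0], "rotation": [0, 0, -1]},
    {"translation": [0.01, 1, 0], "rotation": [0, 0, -1]},
  ],
)

```text
t: 32.95
eef_pos: [0.4512, -0.158, 0.1863]
ee_rot: [3.141, 0.001, -3.071]
force: [-0.2, -0.0, 0.3]
width: 0.0348
gripper_force: 0.0
```

>>> apply_moves(
  steps=[
    {"translation": [0, 0.1, 0], "rotation": [0, 0, -0.1]},
    {"translation": [0, 0.22, 0], "rotation": [0, 0, -0.2]},
    {"translation": [0, 0.34, 0], "rotation": [0, 0, -0.25]},
    {"translation": [0, 0.46, 0], "rotation": [0, 0, -0.25]},
    {"translation": [0, 0.58, 0], "rotation": [0, 0, -0.25]},
    {"translation": [0, 0.7, 0], "rotation": [0, 0, -0.25]},
    {"translation": [0.01, 0.82, 0], "rotation": [0, 0, -0.25]},
    {"translation": [0.01, 0.92, 0], "rotation": [0, 0, -0.25]},
    {"translation": [0.01, 0.98, 0], "rotation": [0, 0, -0.25]},
    {"translation": [0.01, 1, 0], "rotation": [0, 0, -0.25]},
  ],
)

```text
t: 33.78
eef_pos: [0.4538, 0.0914, 0.186]
ee_rot: [3.141, 0.001, 3.085]
force: [0.1, 0.6, 0.7]
width: 0.035
gripper_force: 0.0
```

>>> apply_moves(
  steps=[
    {"translation": [0.006, 0.1, 0], "rotation": [0, 0, 0]},
    {"translation": [0.006, 0.17, 0], "rotation": [0, 0, 0]},
    {"translation": [0.006, 0.196, 0], "rotation": [0, 0, 0]},
    {"translation": [0.006, 0.196, -0.1], "rotation": [0, 0, 0]},
    {"translation": [0.006, 0.196, -0.2], "rotation": [0, 0, 0]},
    {"translation": [0.006, 0.196, -0.3], "rotation": [0, 0, 0]},
    {"translation": [0.006, 0.196, -0.4], "rotation": [0, 0, 0]},
    {"translation": [0.006, 0.196, -0.48], "rotation": [0, 0, 0]},
    {"translation": [0.006, 0.196, -0.52], "rotation": [0, 0, 0]},
    {"translation": [0.006, 0.196, -0.535], "rotation": [0, 0, 0]},
  ],
)

```text
t: 34.62
eef_pos: [0.4542, 0.1367, 0.0503]
ee_rot: [-3.139, -0.003, 3.081]
force: [-0.2, -0.8, -0.0]
width: 0.0352
gripper_force: 0.0
```

>>> apply_moves(
  steps=[
    {"translation": [0, 0, 0], "rotation": [0, 0, 0]},
    {"translation": [0, 0, 0], "rotation": [0, 0, 0]},
    {"translation": [0, 0, 0], "rotation": [0, 0, 0]},
    {"translation": [0, 0, 0], "rotation": [0, 0, 0]},
    {"translation": [0, 0, 0], "rotation": [0, 0, 0]},
    {"translation": [0, 0, 0], "rotation": [0, 0, 0]},
    {"translation": [0, 0, 0], "rotation": [0, 0, 0]},
    {"translation": [0, 0, 0], "rotation": [0, 0, 0]},
    {"translation": [0, 0, 0], "rotation": [0, 0, 0]},
    {"translation": [0, 0, 0], "rotation": [0, 0, 0]},
  ],
  jaw=1,
)

```text
t: 35.45
eef_pos: [0.4554, 0.1384, 0.0526]
ee_rot: [3.141, 0.0, 3.081]
force: [-3.3, 0.6, 6.6]
width: 0.0104
gripper_force: 59.9
```

>>> apply_moves(
  steps=[
    {"translation": [0, 0, 0.02], "rotation": [0, 0, 0]},
    {"translation": [0, 0, 0.05], "rotation": [0, 0, 0]},
    {"translation": [0, 0, 0.1], "rotation": [0, 0, 0]},
    {"translation": [0, 0, 0.16], "rotation": [0, 0, 0]},
    {"translation": [0, 0, 0.23], "rotation": [0, 0, 0]},
    {"translation": [0, 0, 0.3], "rotation": [0, 0, 0]},
    {"translation": [0, 0, 0.36], "rotation": [0, 0, 0]},
    {"translation": [0, 0, 0.42], "rotation": [0, 0, 0]},
    {"translation": [0, 0, 0.46], "rotation": [0, 0, 0]},
    {"translation": [0, 0, 0.46], "rotation": [0, 0, 0]},
  ],
)

```text
t: 36.28
eef_pos: [0.4564, 0.1389, 0.1695]
ee_rot: [3.139, 0.003, 3.081]
force: [0.7, -0.3, -1.9]
width: 0.0103
gripper_force: 59.9
```

>>> apply_moves(
  steps=[
    {"translation": [0.01, -0.04, 0], "rotation": [0, 0, -0.08]},
    {"translation": [0.025, -0.08, 0], "rotation": [0, 0, -0.18]},
    {"translation": [0.04, -0.13, 0], "rotation": [0, 0, -0.3]},
    {"translation": [0.055, -0.18, 0], "rotation": [0, 0, -0.42]},
    {"translation": [0.07, -0.23, 0], "rotation": [0, 0, -0.54]},
    {"translation": [0.085, -0.28, 0], "rotation": [0, 0, -0.66]},
    {"translation": [0.1, -0.33, 0], "rotation": [0, 0, -0.78]},
    {"translation": [0.11, -0.37, 0], "rotation": [0, 0, -0.9]},
    {"translation": [0.12, -0.39, 0], "rotation": [0, 0, -0.97]},
    {"translation": [0.12, -0.4, 0], "rotation": [0, 0, -1]},
  ],
)

```text
t: 37.12
eef_pos: [0.4852, 0.0371, 0.1661]
ee_rot: [-3.14, -0.001, 2.553]
force: [-0.3, 0.2, -1.8]
width: 0.0108
gripper_force: 59.9
```

>>> apply_moves(
  steps=[
    {"translation": [0.02, -0.06, 0], "rotation": [0, 0, -0.12]},
    {"translation": [0.04, -0.12, 0], "rotation": [0, 0, -0.24]},
    {"translation": [0.06, -0.18, 0], "rotation": [0, 0, -0.36]},
    {"translation": [0.08, -0.24, 0], "rotation": [0, 0, -0.48]},
    {"translation": [0.1, -0.3, 0], "rotation": [0, 0, -0.6]},
    {"translation": [0.12, -0.34, 0], "rotation": [0, 0, -0.7]},
    {"translation": [0.122, -0.356, 0], "rotation": [0, 0, -0.75]},
    {"translation": [0.122, -0.356, 0], "rotation": [0, 0, -0.75]},
    {"translation": [0.122, -0.356, 0], "rotation": [0, 0, -0.75]},
    {"translation": [0.122, -0.356, 0], "rotation": [0, 0, -0.75]},
  ],
)

```text
t: 37.95
eef_pos: [0.5156, -0.0503, 0.1669]
ee_rot: [-3.141, -0.0, 2.166]
force: [0.3, 0.1, -1.3]
width: 0.0107
gripper_force: 59.9
```

```bash
python3 - <<'E'
from h import *
f=grab_frame('scene'); cv2.imwrite('pics/s6.png',cv2.resize(f[120:260,200:420],(600,382)))
s=get_state(); print(s['eef_pos'],s['ee_rot'],s['force'],s['moment'])
E
```

```text
[ 0.5156352  -0.05022135  0.16700571] [-3.14156906e+00 -1.54658080e-04  2.16622816e+00] [-0.60823048  1.18848398 -2.39105338] [ 0.0175434  -0.00516956  0.01199157]
```

View pics/s6.png

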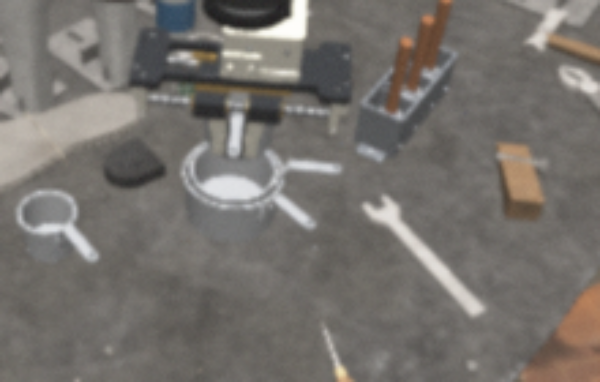

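```bash
python3 - <<'E'
from h import *
f=grab_frame('scene'); s=camera_model('scene'); t=grab_frame('top')
for P in [[.5588,-.1141,.115],[.5588,-.1141,.172],[.5163,-.0511,.186],[.5163,-.0511,.167],[.5588,-.1141,.062]]:
    p=proj(s,P)[0]; print(P,p.round(1), ((p-[250,130])*6).round())
a=cv2.resize(f[130:210,250:350],(600,480),interpolation=cv2.INTER_CUBIC)
cv2.imwrite('pics/s7.png',a)
E
```

```text
[0.5588, -0.1141, 0.115] [286.1 169.9] [217. 239.]
[0.5588, -0.1141, 0.172] [287.4 154.6] [225. 147.]
[0.5163, -0.0511, 0.186] [285.7 169. ] [214. 234.]
[0.5163, -0.0511, 0.167] [285.2 174.4] [211. 266.]
[0.5588, -0.1141, 0.062] [285.  183.1] [210. 319.]
```

View pics/s7.png

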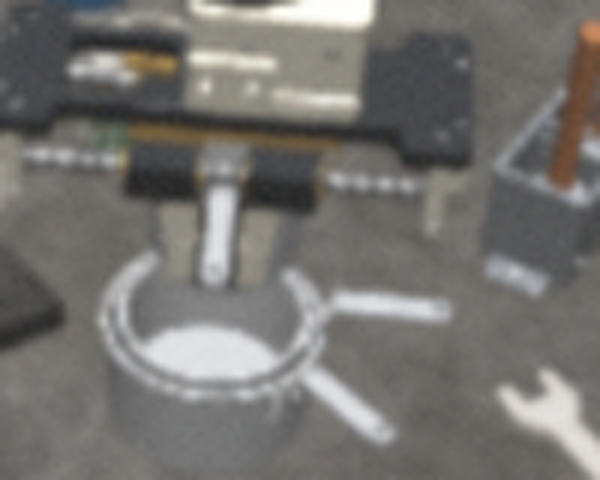

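Cup 3 is held behind the fingers. Its body spans x 150–300 with the bottom near y 300 in the crop, which agrees with the projection. I'll lower it.

>>> apply_moves(
  steps=[
    {"translation": [0, 0, -0.05], "rotation": [0, 0, 0]},
    {"translation": [0, 0, -0.1], "rotation": [0, 0, 0]},
    {"translation": [0, 0, -0.15], "rotation": [0, 0, 0]},
    {"translation": [0, 0, -0.2], "rotation": [0, 0, 0]},
    {"translation": [0, 0, -0.25], "rotation": [0, 0, 0]},
    {"translation": [0, 0, -0.3], "rotation": [0, 0, 0]},
    {"translation": [0, 0, -0.34], "rotation": [0, 0, 0]},
    {"translation": [0, 0, -0.36], "rotation": [0, 0, 0]},
    {"translation": [0, 0, -0.37], "rotation": [0, 0, 0]},
    {"translation": [0, 0, -0.37], "rotation": [0, 0, 0]},
  ],
)

```text
t: 38.93
eef_pos: [0.5158, -0.0507, 0.0743]
ee_rot: [-3.141, -0.0, 2.165]
force: [-0.4, -0.6, -2.2]
width: 0.0109
gripper_force: 59.9
```

>>> apply_moves(
  steps=[
    {"translation": [0, 0, -0.003], "rotation": [0, 0, 0]},
    {"translation": [0, 0, -0.006], "rotation": [0, 0, 0]},
    {"translation": [0, 0, -0.009], "rotation": [0, 0, 0]},
    {"translation": [0, 0, -0.012], "rotation": [0, 0, 0]},
    {"translation": [0, 0, -0.012], "rotation": [0, 0, 0]},
    {"translation": [0, 0, -0.012], "rotation": [0, 0, 0]},
    {"translation": [0, 0, -0.012], "rotation": [0, 0, 0]},
    {"translation": [0, 0, -0.012], "rotation": [0, 0, 0]},
    {"translation": [0, 0, -0.012], "rotation": [0, 0, 0]},
    {"translation": [0, 0, -0.012], "rotation": [0, 0, 0]},
  ],
)

```text
t: 39.77
eef_pos: [0.5159, -0.0507, 0.0716]
ee_rot: [3.141, 0.0, 2.165]
force: [-0.4, 0.6, 0.1]
width: 0.0106
gripper_force: 59.9
```

>>> apply_moves(
  steps=[
    {"translation": [0, 0, 0], "rotation": [0, 0, 0]},
    {"translation": [0, 0, 0], "rotation": [0, 0, 0]},
    {"translation": [0, 0, 0], "rotation": [0, 0, 0]},
    {"translation": [0, 0, 0], "rotation": [0, 0, 0]},
    {"translation": [0, 0, 0], "rotation": [0, 0, 0]},
    {"translation": [0, 0, 0.05], "rotation": [0, 0, 0]},
    {"translation": [0, 0, 0.14], "rotation": [0, 0, 0]},
    {"translation": [0, 0, 0.26], "rotation": [0, 0, 0]},
    {"translation": [0, 0, 0.38], "rotation": [0, 0, 0]},
    {"translation": [0, 0, 0.48], "rotation": [0, 0, 0]},
  ],
  jaw=0.2,
)

```text
t: 40.6
eef_pos: [0.5161, -0.0509, 0.1936]
ee_rot: [3.141, 0.001, 2.165]
force: [1.1, -0.2, 0.7]
width: 0.0351
gripper_force: 0.0
```

>>> apply_moves(
  steps=[
    {"translation": [-0.03, -0.1, 0], "rotation": [0, 0, 0.1]},
    {"translation": [-0.06, -0.22, 0], "rotation": [0, 0, 0.2]},
    {"translation": [-0.09, -0.34, 0], "rotation": [0, 0, 0.32]},
    {"translation": [-0.12, -0.46, 0], "rotation": [0, 0, 0.44]},
    {"translation": [-0.15, -0.58, 0], "rotation": [0, 0, 0.56]},
    {"translation": [-0.18, -0.7, 0], "rotation": [0, 0, 0.68]},
    {"translation": [-0.21, -0.82, 0], "rotation": [0, 0, 0.8]},
    {"translation": [-0.23, -0.92, 0], "rotation": [0, 0, 0.9]},
    {"translation": [-0.24, -0.98, 0], "rotation": [0, 0, 1]},
    {"translation": [-0.24, -1, 0], "rotation": [0, 0, 1]},
  ],
)

```text
t: 41.43
eef_pos: [0.4551, -0.3028, 0.1914]
ee_rot: [-3.141, -0.0, 2.689]
force: [-0.2, 0.0, -0.1]
width: 0.0354
gripper_force: 0.0
```

```bash
python3 look.py t8 4 5; python3 - <<'E'
from h import *
f=grab_frame('scene'); t=cv2.imread('pics/t8.png')
a=cv2.resize(f[130:210,250:350],(400,320)); b=cv2.resize(t[220:380,370:570],(400,320))
cv2.imwrite('pics/c8.png',np.hstack([a,b]))
E
```

```text
cup 4 [0.6737 0.0597] ang 165.8 hnd [0.6078 0.0764] inl 0.58 freeR 0.0324 hmax 0.0987 nh 143
cup 5 [0.647  0.2673] ang -155.5 hnd [0.5924 0.2424] inl 0.49 freeR 0.0244 hmax 0.0909 nh 140
```

View pics/c8.png

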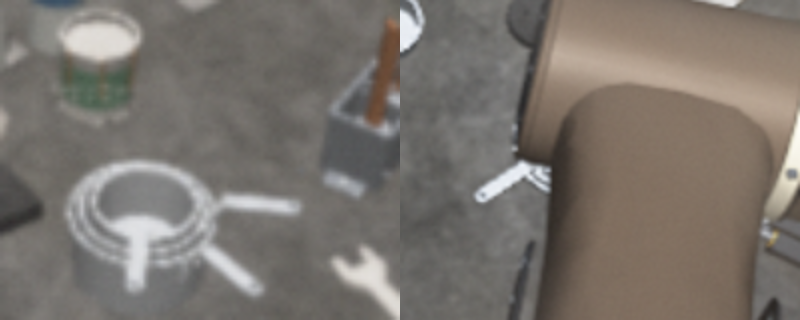

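The scene crop shows cups 1 to 3 nested concentrically at (140,215), and cups 4 and 5 are unmoved. Next is cup 4.

>>> apply_moves(
  steps=[
    {"translation": [0.03, 0.08, 0], "rotation": [0, 0, 0.1]},
    {"translation": [0.07, 0.17, 0], "rotation": [0, 0, 0.2]},
    {"translation": [0.11, 0.27, 0], "rotation": [0, 0, 0.3]},
    {"translation": [0.15, 0.37, 0], "rotation": [0, 0, 0.393]},
    {"translation": [0.19, 0.47, 0], "rotation": [0, 0, 0.393]},
    {"translation": [0.23, 0.57, 0], "rotation": [0, 0, 0.393]},
    {"translation": [0.26, 0.66, 0], "rotation": [0, 0, 0.393]},
    {"translation": [0.28, 0.72, 0], "rotation": [0, 0, 0.393]},
    {"translation": [0.3, 0.76, 0], "rotation": [0, 0, 0.393]},
    {"translation": [0.3, 0.76, 0], "rotation": [0, 0, 0.393]},
  ],
)

```text
t: 42.37
eef_pos: [0.5317, -0.1084, 0.1917]
ee_rot: [3.141, 0.0, 2.896]
force: [-0.4, -0.0, 0.1]
width: 0.0351
gripper_force: 0.0
```

>>> apply_moves(
  steps=[
    {"translation": [0.04, 0.1, 0], "rotation": [0, 0, 0]},
    {"translation": [0.08, 0.2, 0], "rotation": [0, 0, 0]},
    {"translation": [0.12, 0.3, 0], "rotation": [0, 0, 0]},
    {"translation": [0.16, 0.4, 0], "rotation": [0, 0, 0]},
    {"translation": [0.2, 0.5, 0], "rotation": [0, 0, 0]},
    {"translation": [0.24, 0.6, 0], "rotation": [0, 0, 0]},
    {"translation": [0.28, 0.69, 0], "rotation": [0, 0, 0]},
    {"translation": [0.3, 0.74, 0], "rotation": [0, 0, 0]},
    {"translation": [0.306, 0.75, 0], "rotation": [0, 0, 0]},
    {"translation": [0.306, 0.75, 0], "rotation": [0, 0, 0]},
  ],
)

```text
t: 43.2
eef_pos: [0.6073, 0.077, 0.1911]
ee_rot: [-3.141, -0.001, 2.894]
force: [-0.4, 0.1, 0.0]
width: 0.035
gripper_force: 0.0
```

>>> apply_moves(
  steps=[
    {"translation": [0, 0, -0.1], "rotation": [0, 0, 0]},
    {"translation": [0, 0, -0.2], "rotation": [0, 0, 0]},
    {"translation": [0, 0, -0.3], "rotation": [0, 0, 0]},
    {"translation": [0, 0, -0.4], "rotation": [0, 0, 0]},
    {"translation": [0, 0, -0.48], "rotation": [0, 0, 0]},
    {"translation": [0, 0, -0.54], "rotation": [0, 0, 0]},
    {"translation": [0, 0, -0.568], "rotation": [0, 0, 0]},
    {"translation": [0, 0, -0.568], "rotation": [0, 0, 0]},
    {"translation": [0, 0, -0.568], "rotation": [0, 0, 0]},
    {"translation": [0, 0, -0.568], "rotation": [0, 0, 0]},
  ],
)

```text
t: 44.03
eef_pos: [0.6081, 0.0765, 0.0509]
ee_rot: [3.141, 0.002, 2.894]
force: [0.7, 0.0, -0.3]
width: 0.0351
gripper_force: 0.0
```

>>> apply_moves(
  steps=[
    {"translation": [0, 0, 0], "rotation": [0, 0, 0]},
    {"translation": [0, 0, 0], "rotation": [0, 0, 0]},
    {"translation": [0, 0, 0], "rotation": [0, 0, 0]},
    {"translation": [0, 0, 0], "rotation": [0, 0, 0]},
    {"translation": [0, 0, 0], "rotation": [0, 0, 0]},
    {"translation": [0, 0, 0], "rotation": [0, 0, 0]},
    {"translation": [0, 0, 0], "rotation": [0, 0, 0]},
    {"translation": [0, 0, 0], "rotation": [0, 0, 0]},
    {"translation": [0, 0, 0], "rotation": [0, 0, 0]},
    {"translation": [0, 0, 0], "rotation": [0, 0, 0]},
  ],
  jaw=1,
)

```text
t: 44.87
eef_pos: [0.6073, 0.0768, 0.0497]
ee_rot: [3.142, -0.0, 2.894]
force: [-3.2, 0.7, 5.0]
width: 0.0105
gripper_force: 59.9
```

>>> apply_moves(
  steps=[
    {"translation": [0, 0, 0.02], "rotation": [0, 0, 0]},
    {"translation": [0, 0, 0.05], "rotation": [0, 0, 0]},
    {"translation": [0, 0, 0.1], "rotation": [0, 0, 0]},
    {"translation": [0, 0, 0.16], "rotation": [0, 0, 0]},
    {"translation": [0, 0, 0.23], "rotation": [0, 0, 0]},
    {"translation": [0, 0, 0.3], "rotation": [0, 0, 0]},
    {"translation": [0, 0, 0.37], "rotation": [0, 0, 0]},
    {"translation": [0, 0, 0.43], "rotation": [0, 0, 0]},
    {"translation": [0, 0, 0.48], "rotation": [0, 0, 0]},
    {"translation": [0, 0, 0.48], "rotation": [0, 0, 0]},
  ],
)

```text
t: 45.7
eef_pos: [0.609, 0.077, 0.1729]
ee_rot: [3.139, 0.004, 2.894]
force: [0.6, 0.6, -1.0]
width: 0.0106
gripper_force: 59.9
```

>>> apply_moves(
  steps=[
    {"translation": [-0.01, -0.02, 0], "rotation": [0, 0, 0.06]},
    {"translation": [-0.015, -0.05, 0], "rotation": [0, 0, 0.14]},
    {"translation": [-0.02, -0.08, 0], "rotation": [0, 0, 0.23]},
    {"translation": [-0.03, -0.11, 0], "rotation": [0, 0, 0.33]},
    {"translation": [-0.035, -0.14, 0], "rotation": [0, 0, 0.43]},
    {"translation": [-0.04, -0.18, 0], "rotation": [0, 0, 0.53]},
    {"translation": [-0.05, -0.21, 0], "rotation": [0, 0, 0.63]},
    {"translation": [-0.055, -0.24, 0], "rotation": [0, 0, 0.72]},
    {"translation": [-0.06, -0.26, 0], "rotation": [0, 0, 0.78]},
    {"translation": [-0.06, -0.26, 0], "rotation": [0, 0, 0.8]},
  ],
)

```text
t: 46.53
eef_pos: [0.5917, 0.0108, 0.1688]
ee_rot: [-3.142, -0.001, -2.97]
force: [0.0, -0.8, -1.0]
width: 0.0104
gripper_force: 59.9
```

>>> apply_moves(
  steps=[
    {"translation": [-0.01, -0.02, 0], "rotation": [0, 0, 0.06]},
    {"translation": [-0.015, -0.05, 0], "rotation": [0, 0, 0.14]},
    {"translation": [-0.02, -0.08, 0], "rotation": [0, 0, 0.23]},
    {"translation": [-0.03, -0.11, 0], "rotation": [0, 0, 0.33]},
    {"translation": [-0.035, -0.14, 0], "rotation": [0, 0, 0.43]},
    {"translation": [-0.04, -0.18, 0], "rotation": [0, 0, 0.53]},
    {"translation": [-0.05, -0.21, 0], "rotation": [0, 0, 0.63]},
    {"translation": [-0.055, -0.24, 0], "rotation": [0, 0, 0.72]},
    {"translation": [-0.06, -0.26, 0], "rotation": [0, 0, 0.78]},
    {"translation": [-0.06, -0.26, 0], "rotation": [0, 0, 0.8]},
  ],
)

```text
t: 47.37
eef_pos: [0.577, -0.0538, 0.169]
ee_rot: [3.141, -0.001, -2.551]
force: [0.2, 0.8, -1.0]
width: 0.0107
gripper_force: 59.9
```

>>> apply_moves(
  steps=[
    {"translation": [-0.01, -0.02, 0], "rotation": [0, 0, 0.06]},
    {"translation": [-0.015, -0.05, 0], "rotation": [0, 0, 0.14]},
    {"translation": [-0.02, -0.08, 0], "rotation": [0, 0, 0.23]},
    {"translation": [-0.03, -0.11, 0], "rotation": [0, 0, 0.33]},
    {"translation": [-0.035, -0.14, 0], "rotation": [0, 0, 0.43]},
    {"translation": [-0.04, -0.18, 0], "rotation": [0, 0, 0.53]},
    {"translation": [-0.05, -0.21, 0], "rotation": [0, 0, 0.63]},
    {"translation": [-0.055, -0.24, 0], "rotation": [0, 0, 0.72]},
    {"translation": [-0.06, -0.26, 0], "rotation": [0, 0, 0.78]},
    {"translation": [-0.06, -0.26, 0], "rotation": [0, 0, 0.8]},
  ],
)

```text
t: 48.2
eef_pos: [0.5622, -0.1186, 0.1692]
ee_rot: [3.141, -0.0, -2.133]
force: [-0.1, -0.2, -1.0]
width: 0.0106
gripper_force: 59.9
```

>>> apply_moves(
  steps=[
    {"translation": [-0.01, -0.03, 0], "rotation": [0, 0, 0.08]},
    {"translation": [-0.02, -0.07, 0], "rotation": [0, 0, 0.18]},
    {"translation": [-0.03, -0.11, 0], "rotation": [0, 0, 0.3]},
    {"translation": [-0.04, -0.16, 0], "rotation": [0, 0, 0.42]},
    {"translation": [-0.05, -0.2, 0], "rotation": [0, 0, 0.54]},
    {"translation": [-0.06, -0.23, 0], "rotation": [0, 0, 0.64]},
    {"translation": [-0.068, -0.249, 0], "rotation": [0, 0, 0.707]},
    {"translation": [-0.068, -0.249, 0], "rotation": [0, 0, 0.707]},
    {"translation": [-0.068, -0.249, 0], "rotation": [0, 0, 0.707]},
    {"translation": [-0.068, -0.249, 0], "rotation": [0, 0, 0.707]},
  ],
)

```text
t: 49.03
eef_pos: [0.5457, -0.18, 0.1695]
ee_rot: [-3.142, 0.0, -1.764]
force: [-0.3, -0.1, -1.7]
width: 0.011
gripper_force: 59.9
```

```bash
python3 - <<'E'
from h import *
f=grab_frame('scene'); cv2.imwrite('pics/s9.png',cv2.resize(f[130:210,240:370],(650,400),interpolation=cv2.INTER_CUBIC))
s=get_state(); print(s['eef_pos'],s['ee_rot'],s['force'],s['moment'],s['q'])
E
```

```text
[ 0.54565159 -0.17999897  0.16949208] [-3.14151805e+00  7.19541171e-05 -1.76357173e+00] [ 0.13506745  0.25040533 -0.66559651] [-0.01381153  0.0986085  -0.03083709] [ 2.16688399e-02  2.38999415e-01 -2.94481534e-01 -6.32184520e-05
 -1.03722718e+00 -2.14412098e-01]
```

View pics/s9.png

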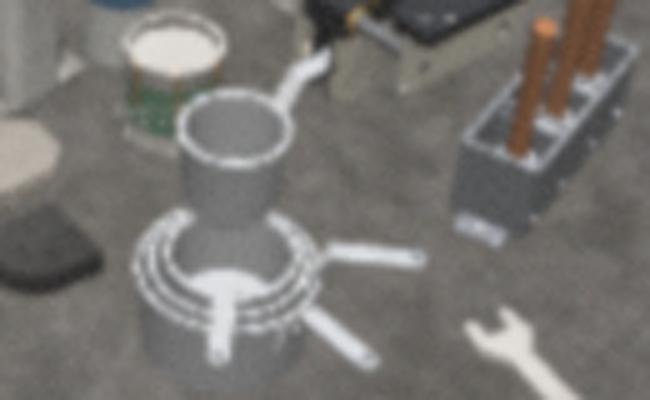

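Cup 4 is level above the nest, with its rim centre at crop (237,128), about 2 px from the projected axis. I'll lower it.

>>> apply_moves(
  steps=[
    {"translation": [0, 0, -0.05], "rotation": [0, 0, 0]},
    {"translation": [0, 0, -0.1], "rotation": [0, 0, 0]},
    {"translation": [0, 0, -0.15], "rotation": [0, 0, 0]},
    {"translation": [0, 0, -0.2], "rotation": [0, 0, 0]},
    {"translation": [0, 0, -0.25], "rotation": [0, 0, 0]},
    {"translation": [0, 0, -0.29], "rotation": [0, 0, 0]},
    {"translation": [0, 0, -0.33], "rotation": [0, 0, 0]},
    {"translation": [0, 0, -0.35], "rotation": [0, 0, 0]},
    {"translation": [0, 0, -0.36], "rotation": [0, 0, 0]},
    {"translation": [0, 0, -0.36], "rotation": [0, 0, 0]},
  ],
)

```text
t: 49.92
eef_pos: [0.5453, -0.1805, 0.0792]
ee_rot: [3.141, -0.0, -1.763]
force: [0.9, -1.1, -1.3]
width: 0.0107
gripper_force: 59.9
```

>>> apply_moves(
  steps=[
    {"translation": [0, 0, -0.003], "rotation": [0, 0, 0]},
    {"translation": [0, 0, -0.006], "rotation": [0, 0, 0]},
    {"translation": [0, 0, -0.009], "rotation": [0, 0, 0]},
    {"translation": [0, 0, -0.012], "rotation": [0, 0, 0]},
    {"translation": [0, 0, -0.012], "rotation": [0, 0, 0]},
    {"translation": [0, 0, -0.012], "rotation": [0, 0, 0]},
    {"translation": [0, 0, -0.012], "rotation": [0, 0, 0]},
    {"translation": [0, 0, -0.012], "rotation": [0, 0, 0]},
    {"translation": [0, 0, -0.012], "rotation": [0, 0, 0]},
    {"translation": [0, 0, -0.012], "rotation": [0, 0, 0]},
  ],
)

```text
t: 50.75
eef_pos: [0.5457, -0.1808, 0.077]
ee_rot: [-3.141, -0.0, -1.762]
force: [-0.4, -4.6, 5.2]
width: 0.0108
gripper_force: 59.9
```

```bash
python3 - <<'E'
from h import *
s=get_state(); print(s['eef_pos'],s['force'],s['moment'])
E
```

```text
[ 0.54568796 -0.1808448   0.07696241] [-0.43335437 -4.5631993   5.17548365] [-1.57998435  0.26472892 -0.04116083]
```

>>> apply_moves(
  steps=[
    {"translation": [0, 0, 0], "rotation": [0, 0, 0]},
    {"translation": [0, 0, 0], "rotation": [0, 0, 0]},
    {"translation": [0, 0, 0], "rotation": [0, 0, 0]},
    {"translation": [0, 0, 0], "rotation": [0, 0, 0]},
    {"translation": [0, 0, 0], "rotation": [0, 0, 0]},
    {"translation": [0, 0, 0.05], "rotation": [0, 0, 0]},
    {"translation": [0, 0, 0.14], "rotation": [0, 0, 0]},
    {"translation": [0, 0, 0.26], "rotation": [0, 0, 0]},
    {"translation": [0, 0, 0.38], "rotation": [0, 0, 0]},
    {"translation": [0, 0, 0.48], "rotation": [0, 0, 0]},
  ],
  jaw=0.2,
)

```text
t: 51.58
eef_pos: [0.5456, -0.1805, 0.1985]
ee_rot: [-3.141, 0.0, -1.762]
force: [0.8, 0.2, -0.2]
width: 0.0348
gripper_force: 0.0
```

```bash
python3 look.py t10 5; python3 - <<'E'
from h import *
f=grab_frame('scene'); cv2.imwrite('pics/s10.png',cv2.resize(f[140:210,240:340],(600,420),interpolation=cv2.INTER_CUBIC))
E
```

```text
cup 5 [0.6468 0.2672] ang -155.5 hnd [0.5922 0.2423] inl 0.48 freeR 0.0246 hmax 0.0907 nh 142
```

View pics/s10.png

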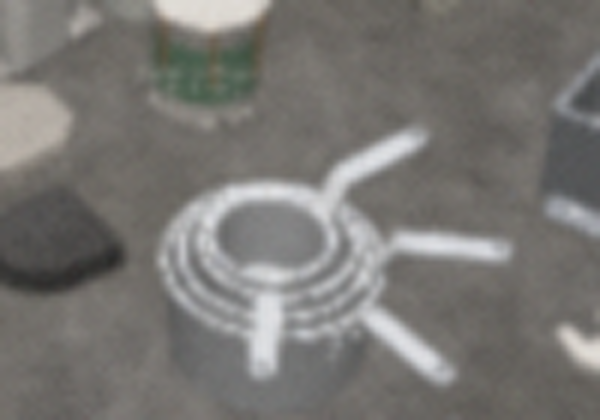

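Cups 1 to 4 are nested concentrically at (271,240), and cup 5 is unmoved. Fetching cup 5.

>>> apply_moves(
  steps=[
    {"translation": [0.01, 0.08, 0], "rotation": [0, 0, -0.08]},
    {"translation": [0.02, 0.17, 0], "rotation": [0, 0, -0.18]},
    {"translation": [0.03, 0.27, 0], "rotation": [0, 0, -0.3]},
    {"translation": [0.04, 0.38, 0], "rotation": [0, 0, -0.42]},
    {"translation": [0.05, 0.49, 0], "rotation": [0, 0, -0.54]},
    {"translation": [0.06, 0.6, 0], "rotation": [0, 0, -0.66]},
    {"translation": [0.07, 0.7, 0], "rotation": [0, 0, -0.78]},
    {"translation": [0.08, 0.79, 0], "rotation": [0, 0, -0.9]},
    {"translation": [0.09, 0.84, 0], "rotation": [0, 0, -0.98]},
    {"translation": [0.09, 0.85, 0], "rotation": [0, 0, -1]},
  ],
)

```text
t: 52.52
eef_pos: [0.5679, 0.0341, 0.1958]
ee_rot: [3.141, -0.0, -2.286]
force: [0.2, 0.4, 0.1]
width: 0.0349
gripper_force: 0.0
```

>>> apply_moves(
  steps=[
    {"translation": [0.01, 0.1, 0], "rotation": [0, 0, -0.1]},
    {"translation": [0.02, 0.2, 0], "rotation": [0, 0, -0.2]},
    {"translation": [0.03, 0.3, 0], "rotation": [0, 0, -0.3]},
    {"translation": [0.04, 0.4, 0], "rotation": [0, 0, -0.42]},
    {"translation": [0.05, 0.51, 0], "rotation": [0, 0, -0.54]},
    {"translation": [0.06, 0.62, 0], "rotation": [0, 0, -0.66]},
    {"translation": [0.08, 0.72, 0], "rotation": [0, 0, -0.76]},
    {"translation": [0.09, 0.8, 0], "rotation": [0, 0, -0.8]},
    {"translation": [0.096, 0.843, 0], "rotation": [0, 0, -0.817]},
    {"translation": [0.096, 0.843, 0], "rotation": [0, 0, -0.817]},
  ],
)

```text
t: 53.35
eef_pos: [0.5919, 0.2441, 0.1956]
ee_rot: [-3.142, -0.001, -2.712]
force: [0.6, -0.5, -0.2]
width: 0.035
gripper_force: 0.0
```

>>> apply_moves(
  steps=[
    {"translation": [0, 0, -0.05], "rotation": [0, 0, 0]},
    {"translation": [0, 0, -0.15], "rotation": [0, 0, 0]},
    {"translation": [0, 0, -0.26], "rotation": [0, 0, 0]},
    {"translation": [0, 0, -0.37], "rotation": [0, 0, 0]},
    {"translation": [0, 0, -0.47], "rotation": [0, 0, 0]},
    {"translation": [0, 0, -0.55], "rotation": [0, 0, 0]},
    {"translation": [0, 0, -0.59], "rotation": [0, 0, 0]},
    {"translation": [0, 0, -0.598], "rotation": [0, 0, 0]},
    {"translation": [0, 0, -0.598], "rotation": [0, 0, 0]},
    {"translation": [0, 0, -0.598], "rotation": [0, 0, 0]},
  ],
)

```text
t: 54.18
eef_pos: [0.5927, 0.2428, 0.0483]
ee_rot: [3.141, 0.002, -2.714]
force: [0.3, 1.0, 0.7]
width: 0.0352
gripper_force: 0.0
```

>>> apply_moves(
  steps=[
    {"translation": [0, 0, 0], "rotation": [0, 0, 0]},
    {"translation": [0, 0, 0], "rotation": [0, 0, 0]},
    {"translation": [0, 0, 0], "rotation": [0, 0, 0]},
    {"translation": [0, 0, 0], "rotation": [0, 0, 0]},
    {"translation": [0, 0, 0], "rotation": [0, 0, 0]},
    {"translation": [0, 0, 0], "rotation": [0, 0, 0]},
    {"translation": [0, 0, 0], "rotation": [0, 0, 0]},
    {"translation": [0, 0, 0], "rotation": [0, 0, 0]},
    {"translation": [0, 0, 0], "rotation": [0, 0, 0]},
    {"translation": [0, 0, 0], "rotation": [0, 0, 0]},
  ],
  jaw=1,
)

```text
t: 55.02
eef_pos: [0.5917, 0.2426, 0.0472]
ee_rot: [-3.142, -0.0, -2.714]
force: [-2.9, -0.7, 4.6]
width: 0.0107
gripper_force: 59.7
```

>>> apply_moves(
  steps=[
    {"translation": [0, 0, 0.02], "rotation": [0, 0, 0]},
    {"translation": [0, 0, 0.05], "rotation": [0, 0, 0]},
    {"translation": [0, 0, 0.1], "rotation": [0, 0, 0]},
    {"translation": [0, 0, 0.16], "rotation": [0, 0, 0]},
    {"translation": [0, 0, 0.23], "rotation": [0, 0, 0]},
    {"translation": [0, 0, 0.31], "rotation": [0, 0, 0]},
    {"translation": [0, 0, 0.39], "rotation": [0, 0, 0]},
    {"translation": [0, 0, 0.46], "rotation": [0, 0, 0]},
    {"translation": [0, 0, 0.51], "rotation": [0, 0, 0]},
    {"translation": [0, 0, 0.52], "rotation": [0, 0, 0]},
  ],
)

```text
t: 55.85
eef_pos: [0.5932, 0.2434, 0.1804]
ee_rot: [3.141, 0.005, -2.714]
force: [-0.0, 0.3, -0.3]
width: 0.0107
gripper_force: 59.7
```

```bash
python3 - <<'E'
from h import *
s=get_state(); print(s['eef_pos'],s['force'],s['moment'])
E
```

```text
[0.59317631 0.24340078 0.18037665] [-0.01251168  0.31113476 -0.30353419] [-0.01046646 -0.00833616 -0.04095294]
```

>>> apply_moves(
  steps=[
    {"translation": [0, -0.03, 0], "rotation": [0, 0, 0.06]},
    {"translation": [0, -0.07, 0], "rotation": [0, 0, 0.14]},
    {"translation": [0, -0.11, 0], "rotation": [0, 0, 0.23]},
    {"translation": [0, -0.16, 0], "rotation": [0, 0, 0.33]},
    {"translation": [0, -0.21, 0], "rotation": [0, 0, 0.43]},
    {"translation": [0, -0.26, 0], "rotation": [0, 0, 0.53]},
    {"translation": [0, -0.31, 0], "rotation": [0, 0, 0.63]},
    {"translation": [0, -0.36, 0], "rotation": [0, 0, 0.73]},
    {"translation": [0, -0.39, 0], "rotation": [0, 0, 0.8]},
    {"translation": [0, -0.406, 0], "rotation": [0, 0, 0.83]},
  ],
)

```text
t: 56.68
eef_pos: [0.5915, 0.1401, 0.1765]
ee_rot: [3.141, -0.001, -2.278]
force: [-0.3, -0.1, -0.8]
width: 0.011
gripper_force: 59.7
```

>>> apply_moves(
  steps=[
    {"translation": [0, -0.03, 0], "rotation": [0, 0, 0.06]},
    {"translation": [0, -0.07, 0], "rotation": [0, 0, 0.14]},
    {"translation": [0, -0.11, 0], "rotation": [0, 0, 0.23]},
    {"translation": [0, -0.16, 0], "rotation": [0, 0, 0.33]},
    {"translation": [0, -0.21, 0], "rotation": [0, 0, 0.43]},
    {"translation": [0, -0.26, 0], "rotation": [0, 0, 0.53]},
    {"translation": [0, -0.31, 0], "rotation": [0, 0, 0.63]},
    {"translation": [0, -0.36, 0], "rotation": [0, 0, 0.73]},
    {"translation": [0, -0.39, 0], "rotation": [0, 0, 0.8]},
    {"translation": [0, -0.406, 0], "rotation": [0, 0, 0.83]},
  ],
)

```text
t: 57.52
eef_pos: [0.5917, 0.039, 0.1766]
ee_rot: [3.141, -0.0, -1.844]
force: [-0.5, 0.6, -1.1]
width: 0.0106
gripper_force: 59.7
```

>>> apply_moves(
  steps=[
    {"translation": [0, -0.03, 0], "rotation": [0, 0, 0.06]},
    {"translation": [0, -0.07, 0], "rotation": [0, 0, 0.14]},
    {"translation": [0, -0.11, 0], "rotation": [0, 0, 0.23]},
    {"translation": [0, -0.16, 0], "rotation": [0, 0, 0.33]},
    {"translation": [0, -0.21, 0], "rotation": [0, 0, 0.43]},
    {"translation": [0, -0.26, 0], "rotation": [0, 0, 0.53]},
    {"translation": [0, -0.31, 0], "rotation": [0, 0, 0.63]},
    {"translation": [0, -0.36, 0], "rotation": [0, 0, 0.73]},
    {"translation": [0, -0.39, 0], "rotation": [0, 0, 0.8]},
    {"translation": [0, -0.406, 0], "rotation": [0, 0, 0.83]},
  ],
)

```text
t: 58.35
eef_pos: [0.5918, -0.0623, 0.1767]
ee_rot: [3.141, 0.0, -1.41]
force: [-0.0, 0.1, -0.9]
width: 0.0104
gripper_force: 59.7
```

>>> apply_moves(
  steps=[
    {"translation": [0, -0.05, 0], "rotation": [0, 0, 0.1]},
    {"translation": [0, -0.11, 0], "rotation": [0, 0, 0.22]},
    {"translation": [0, -0.17, 0], "rotation": [0, 0, 0.34]},
    {"translation": [0, -0.23, 0], "rotation": [0, 0, 0.46]},
    {"translation": [0, -0.29, 0], "rotation": [0, 0, 0.58]},
    {"translation": [0, -0.35, 0], "rotation": [0, 0, 0.7]},
    {"translation": [0, -0.39, 0], "rotation": [0, 0, 0.8]},
    {"translation": [0, -0.407, 0], "rotation": [0, 0, 0.827]},
    {"translation": [0, -0.407, 0], "rotation": [0, 0, 0.827]},
    {"translation": [0, -0.407, 0], "rotation": [0, 0, 0.827]},
  ],
)

```text
t: 59.18
eef_pos: [0.5919, -0.1632, 0.1769]
ee_rot: [3.142, 0.0, -0.979]
force: [-0.3, 0.0, 0.0]
width: 0.0107
gripper_force: 59.7
```

```bash
python3 - <<'E'
from h import *
f=grab_frame('scene'); cv2.imwrite('pics/s11.png',cv2.resize(f[130:210,240:340],(600,480),interpolation=cv2.INTER_CUBIC))
s=get_state(); m=camera_model('scene'); print(s['eef_pos'],s['ee_rot'],s['force'])
for P in [[.5588,-.1141,.182],[.5588,-.1141,.0815]]: p=proj(m,P)[0]; print(P,((p-[240,130]+.5)*6).round())
E
```

```text
[ 0.59193002 -0.16295308  0.17692421] [ 3.14156427e+00  1.76470257e-04 -9.78689831e-01] [0.22592305 0.27031221 0.00122665]
[0.5588, -0.1141, 0.182] [289. 133.]
[0.5588, -0.1141, 0.0815] [276. 293.]
```

View pics/s11.png

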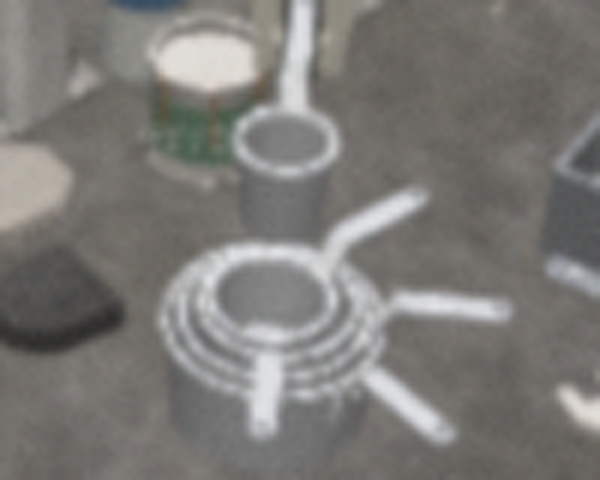

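Cup 5's rim centre is at (287,141) and cup 4's at (271,297), which agrees with the projected axis to about 1–2 mm. I'll lower it.

>>> apply_moves(
  steps=[
    {"translation": [0, 0, -0.05], "rotation": [0, 0, 0]},
    {"translation": [0, 0, -0.1], "rotation": [0, 0, 0]},
    {"translation": [0, 0, -0.15], "rotation": [0, 0, 0]},
    {"translation": [0, 0, -0.2], "rotation": [0, 0, 0]},
    {"translation": [0, 0, -0.25], "rotation": [0, 0, 0]},
    {"translation": [0, 0, -0.29], "rotation": [0, 0, 0]},
    {"translation": [0, 0, -0.33], "rotation": [0, 0, 0]},
    {"translation": [0, 0, -0.355], "rotation": [0, 0, 0]},
    {"translation": [0, 0, -0.364], "rotation": [0, 0, 0]},
    {"translation": [0, 0, -0.364], "rotation": [0, 0, 0]},
  ],
)

```text
t: 60.07
eef_pos: [0.5917, -0.1634, 0.0856]
ee_rot: [3.141, 0.0, -0.977]
force: [0.9, -0.7, -0.1]
width: 0.0109
gripper_force: 59.7
```

>>> apply_moves(
  steps=[
    {"translation": [0, 0, -0.003], "rotation": [0, 0, 0]},
    {"translation": [0, 0, -0.006], "rotation": [0, 0, 0]},
    {"translation": [0, 0, -0.009], "rotation": [0, 0, 0]},
    {"translation": [0, 0, -0.011], "rotation": [0, 0, 0]},
    {"translation": [0, 0, -0.011], "rotation": [0, 0, 0]},
    {"translation": [0, 0, -0.011], "rotation": [0, 0, 0]},
    {"translation": [0, 0, -0.011], "rotation": [0, 0, 0]},
    {"translation": [0, 0, -0.011], "rotation": [0, 0, 0]},
    {"translation": [0, 0, -0.011], "rotation": [0, 0, 0]},
    {"translation": [0, 0, -0.011], "rotation": [0, 0, 0]},
  ],
)

```text
t: 60.9
eef_pos: [0.5924, -0.1638, 0.0837]
ee_rot: [-3.141, -0.001, -0.977]
force: [1.5, -2.5, 2.4]
width: 0.0111
gripper_force: 59.7
```

>>> apply_moves(
  steps=[
    {"translation": [0, 0, 0], "rotation": [0, 0, 0]},
    {"translation": [0, 0, 0], "rotation": [0, 0, 0]},
    {"translation": [0, 0, 0], "rotation": [0, 0, 0]},
    {"translation": [0, 0, 0], "rotation": [0, 0, 0]},
    {"translation": [0, 0, 0], "rotation": [0, 0, 0]},
    {"translation": [0, 0, 0.05], "rotation": [0, 0, 0]},
    {"translation": [0, 0, 0.14], "rotation": [0, 0, 0]},
    {"translation": [0, 0, 0.26], "rotation": [0, 0, 0]},
    {"translation": [0, 0, 0.38], "rotation": [0, 0, 0]},
    {"translation": [0, 0, 0.5], "rotation": [0, 0, 0]},
  ],
  jaw=0.5,
)

```text
t: 61.73
eef_pos: [0.5914, -0.1635, 0.2094]
ee_rot: [3.141, 0.001, -0.977]
force: [-0.3, -1.0, 0.2]
width: 0.0219
gripper_force: 0.0
```

>>> apply_moves(
  steps=[
    {"translation": [-0.04, -0.1, 0], "rotation": [0, 0, 0]},
    {"translation": [-0.08, -0.2, 0], "rotation": [0, 0, 0]},
    {"translation": [-0.12, -0.3, 0], "rotation": [0, 0, 0]},
    {"translation": [-0.16, -0.4, 0], "rotation": [0, 0, 0]},
    {"translation": [-0.2, -0.5, 0], "rotation": [0, 0, 0]},
    {"translation": [-0.24, -0.6, 0], "rotation": [0, 0, 0]},
    {"translation": [-0.28, -0.7, 0], "rotation": [0, 0, 0]},
    {"translation": [-0.32, -0.8, 0], "rotation": [0, 0, 0]},
    {"translation": [-0.35, -0.9, 0], "rotation": [0, 0, 0]},
    {"translation": [-0.35, -0.92, 0], "rotation": [0, 0, 0]},
  ],
)

```text
t: 62.57
eef_pos: [0.5027, -0.3963, 0.208]
ee_rot: [3.141, 0.0, -0.979]
force: [-0.1, 0.0, 0.9]
width: 0.022
gripper_force: 0.0
```

```bash
python3 - <<'E'
from h import *
f=grab_frame('scene'); t=grab_frame('top')
cv2.imwrite('pics/c12.png',np.hstack([cv2.resize(f[110:210,240:365],(400,320)),cv2.resize(t[120:280,90:290],(400,320))]))
E
```

```text
(no output)
```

View pics/c12.png

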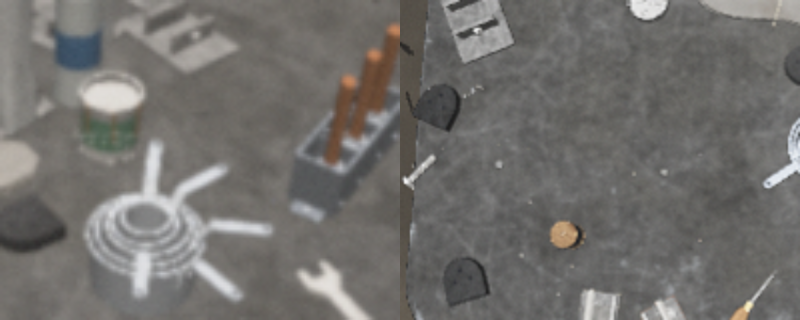

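All five cups are nested concentrically at (145,235) with their handles fanned out. The three brushes stand in separate cells near (345,110), the other things have not moved, and the robot touches nothing.

```bash
python3 -c "
from station import *
print(job_done())"
```

```text
the job is handed in; nothing more can be done
None
```

I handed the job in after about 63 s of robot time: all three brushes stand bristles down in their own cells of the box, and cups 2–5 are nested upright in order inside cup 1; the verdict was not shown to me.

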